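# Draw a pump cover down level with four wing knobs

### The job

Screw the pump cover down onto its seal with the four red wing knobs, a little at a time and crisscross: first turn each clockwise by 20 to 25 degrees, always going on to the knob at the opposite corner before the other two, then go round again in the same order until every knob is snug by feel and the cover sits flat, never letting one get more than about 45 degrees ahead of its opposite. Do not over-tighten any knob (about 12 N of clamping is right, above 22 N the cover cracks), let go at the end, and leave the bowl, jar and impeller where they are.

Things in the scene. Friction and masses are not known exactly. Their poses are not given: they have to be found in the camera images.
- pump: Square black dishwasher-pump body, 150 x 150 mm, 45 mm high, fixed to the bench; origin at the centre of its underside, z up. Four studs at (+-52, +-52) mm in its x, y; on each side a locating lug 30 mm wide, 63 mm high; grey pipe stub on its +x side. A black rubber seal cord lies on its top under the cover's edge; how far it stands up (2.3 to 4.7 mm) varies and is not measured.
- cover: Loose aluminium cover plate, 140 x 140 x 10 mm with a dark dome (10 mm high, 48 mm across) in the middle, 0.4 kg, lying over the studs between four black locating lugs (0.75 mm play); origin at the centre of its underside, z up. At the start springs on the studs hold it about 3 to 5.7 mm above the seal, lightly up against the knobs; fully home it lies flat on the seal.
- knob_a: Red wing knob on the stud at the pump's -x +y corner, opposite knob_c. Origin on its axis at the foot of the wing (75 mm above the bench when loose), z up. Wing to grip: a bar 36 mm long (knob's own x), 12 mm thick (its y), 30 mm tall, from the origin up. Below the origin: round hub 24 mm across, 8 mm deep, then a spring washer 28 mm across, 4 mm thick, bearing on the cover.
- knob_b: Red wing knob on the stud at the pump's +x +y corner, opposite knob_d. Origin on its axis at the foot of the wing (75 mm above the bench when loose), z up. Shaped like knob_a. Clockwise seen from above tightens; the quick thread lowers any knob 6 mm per radian. From loose to seated takes about 0.5 to 0.95 rad, unknown beforehand. A knob stays where it is left.
- knob_c: Red wing knob on the stud at the pump's +x -y corner, opposite knob_a. Origin on its axis at the foot of the wing (75 mm above the bench when loose), z up. Shaped like knob_a. Before seating any knob turns with an even dry friction of about 0.15 Nm (which may stay in the grip at rest, either way) and the springs load it with under 5 N. Knobs tightened first can ease by some newtons as the others come down.
- knob_d: Red wing knob on the stud at the pump's -x -y corner, opposite knob_b. Origin on its axis at the foot of the wing (75 mm above the bench when loose), z up. Shaped like knob_a. Once seated, a knob loads up 96 N per radian, and the moment it holds against the hand at rest climbs 0.58 Nm per radian (0.006 Nm per N). Snug: 6 N or more; aim at 12 N (0.07 Nm above the light turning); above 22 N over-tight.
- bowl: Small red plastic bowl, 104 mm across, 45 mm high, loose; origin at the centre of its underside. Not to be moved.
- jar: Blue jar with white lid, 64 mm across, 75 mm high, loose; origin at the centre of its underside. Not to be moved.
- impeller: Grey impeller (finned disc) lying flat, 60 mm across, 26 mm high, loose; origin at the centre of its underside. Not to be moved.

How it is judged:
By the outcome, as a careful person would: the job done as asked, in the order asked, and still so for the second after the job is handed in, with the robot touching nothing.
It also fails if it takes over 72 s, if anything falls off the work surface, if the arm or the gripper's body presses on something with over 40 N, if the wrist force passes 120 N, or if a joint passes its speed limit or range.

### The arm

A 6-joint arm with a two-finger parallel gripper is mounted at the origin on the work surface. World frame = base frame: x ahead of the robot, y to its left, z up, the work surface at z = 0. Lengths are in m, angles in rad, forces in N, time in s.
With the tool pointing down it reaches from about 0.275 to 0.85 m from the base axis. Payload 19 kg.
Tool frame: the origin (TCP) lies between the finger pads; the fingertips stand 11 mm ahead of it and the grasp point (between the pads) lies 8 mm behind it; z points along the fingers, y is the line along which they close (so a half turn about z gives the same grasp; the last joint's range is limited). The gripper opens to 85 mm and grips with 20 to 120 N. Pads are 22 mm wide; open, the fingers measure 114 mm over their backs; the gripper's body (76 mm by 85 mm) begins 54 mm behind the grasp point. The pads swing forward as they close: fully open they stand 13 mm farther back than shut.
Start: joints at [1.094, 0.15, 1.437, -0, 1.554, -0.134], TCP at [0.193, 0.542, 0.242] pointing down, gripper open.
Joint ranges: [-2.8, 2.8], [-0.68, 2.1], [0.12, 2.68], [-1.39, 4.53], [0.16, 2.79], [-2.81, 2.81]. Speed limits (rad/s): [1.89, 1.89, 2.22, 3.01, 3.01, 3.01].

### API

Orientations are given as a unit quaternion [w, x, y, z].
In Python, from station import bot gives the robot as it stands. The module is installed in compiled form; this text tells all that it offers.
- The arm moves only by the tool play_rows, never from a script. Its argument "motion" is a list of rows, each a list of 3 entries, a list of its own where there are three numbers: the opening, from 0 (shut) to 1 (fully open), then the shift along the tool's x, y, z in cm, then the turn, a rotation vector about the tool's x, y, z in degrees. A call has 1 to 5 rows; each row shifts and turns the commanded pose from where the row before left it, along the tool's axes as they then stand; what a row does not reach is not made up. A row lasts 1/10 s, in which the tool goes at most 50 mm and 8.59 degrees, less where a joint would pass 70% of its speed; a pose out of reach is approached as far as the arm can. A call with a gripper value outside its range is refused whole. The fingers move at their own pace and stop on an object; "newtons" is the grip in N (left out, the last holds). Time passes only in rows, so rows that do not move let the fingers close. It gives the time, the measured TCP pose, the force, the opening and the grip force at its end, in the units of the state.
- bot.sense(): the state, without advancing time (a new reading comes with each control period).
- bot.capture(name): name is "side" or "top" or "wrist"; returns the picture (400x640x3 uint8, red, green, blue); there is no depth.
- bot.calibration(name): a dict with "fx", "fy", "cx", "cy" (pixels), "camera_from_world" (4x4, takes a point from world to camera coordinates). Camera axes: x right, y up, looking along -z (the intrinsics and any distortion apply to the point x, -y, -z); pixel columns grow to the right and rows downward; lengths in m; the calibration is good to about 2 mm. A picture is of the moment at which its call begins: read the wrist's pose just before it. calibration takes no time and is no camera call; for the wrist camera it gives the pose at the moment of the call.
- bot.sign_off(): hands the job in; it is judged then, once.
The state is a dict: "t": time; "joints": joint angles; "qd": joint speeds; "joint_torque": joint torques, N m; "ee_pos": TCP position; "eef_rot": TCP orientation; "ft_force": force on the tool from outside, world axes, zero at the start; "wrist_torque": the same for the moment, N m; "gripper_width": finger opening in m; "grasp_force": force on a finger pad.
Only numpy, scipy, OpenCV 4.12 (cv2) and the standard library are available. Lean on these libraries where they do the work, as an engineer would, in place of code of your own. Each camera call takes 0.05 s, during which the arm holds its last target. There are 200 camera calls.

## Working session

There is one attempt and no reset: what is moved stays moved. The work goes in short steps, Python scripts to look and compute and a tool call to move; the robot and the scene stay as the last step left them, time stands still between calls to the robot, and variables do not carry over. Pictures are saved under pics/ and viewed, at most 10 in all, crops included, and the job is handed in when it is done.

Besides the shell and the picture viewer there is one more tool, called after "Request:" as name(argument=value, ...) on one line, values as JSON. play_rows: Moves the arm, as the interface text tells. Its arguments: {"type":"object","properties":{"motion":{"type":"array","items":{"type":"array"}},"newtons":{"type":"number"}},"required":["motion"]}

```bash
mkdir -p pics
python3 - <<'E'
from station import bot
import cv2
s=bot.sense()
for k,v in s.items(): print(k,v)
for n in ("top","side"):
    cv2.imwrite(f"pics/{n}0.png",bot.capture(n)[:,:,::-1])
    print(bot.calibration(n))
E
```

```text
t 0.0
joints [ 1.09400298e+00  1.51008284e-01  1.43799079e+00  1.27028505e-05
  1.55382152e+00 -1.33989437e-01]
qd [-0.00127136 -0.00273929 -0.00094083  0.00034844  0.00112244 -0.00030715]
joint_torque [-1.22719532e-03 -7.13047600e+01 -5.70854402e+01 -3.16594796e-04
  8.96305108e-03 -2.69801052e-05]
ee_pos [0.19318    0.54134062 0.2416828 ]
eef_rot [-1.90656915e-04  1.70564004e-01  9.85346408e-01 -5.83652202e-04]
ft_force [ 0.39601452 -0.8896176   0.29677031]
wrist_torque [-0.01789978  0.03311994 -0.01244003]
grasp_force 0.0
gripper_width 0.08552046103718618
{'fx': 514.9416820663266, 'fy': 514.9416820663266, 'cx': 322.9518001500274, 'cy': 204.68803132714743, 'camera_from_world': array([[-0.03068185, -0.99948604, -0.00928844,  0.03226155],
       [ 0.99634521, -0.03132394,  0.0794672 , -0.54802063],
       [-0.07971731, -0.00681629,  0.99679421, -1.30826451],
       [ 0.        ,  0.        ,  0.        ,  1.        ]])}
{'fx': 478.4059381419181, 'fy': 478.4059381419181, 'cx': 318.32047149500175, 'cy': 199.03565303512684, 'camera_from_world': array([[ 0.94769231, -0.31913485,  0.00567815, -0.51997336],
       [ 0.16345802,  0.50052567,  0.8501503 , -0.14232789],
       [-0.27415464, -0.80475276,  0.52650948, -1.28358724],
       [ 0.        ,  0.        ,  0.        ,  1.        ]])}
```

View pics/top0.png

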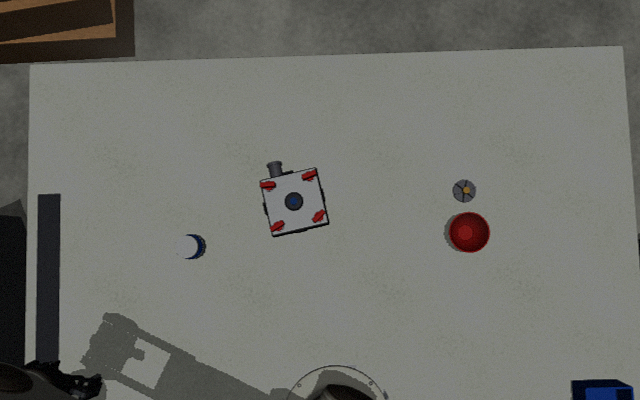

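View pics/side0.png

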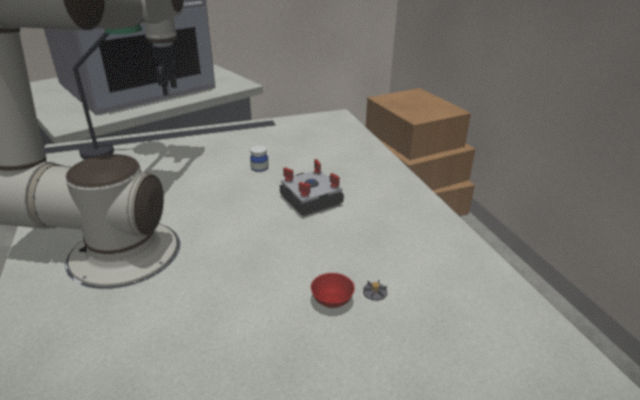

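The top view shows the pump at about (294,201), with its pipe at (275,168). The knobs are a (277,226), b (268,185), c (309,174) and d (320,216). The jar, bowl and impeller are well clear. Next I measure the knobs.

```bash
cat > h.py <<'E'
from station import bot
import numpy as np, cv2
from scipy.spatial.transform import Rotation as R
def rotm(q): return R.from_quat(np.r_[q[1:],q[0]]).as_matrix()
def pix2w(cal,uv,z):
    T=cal["camera_from_world"]; uv=np.atleast_2d(uv)
    d=np.c_[(uv[:,0]-cal["cx"])/cal["fx"],-(uv[:,1]-cal["cy"])/cal["fy"],-np.ones(len(uv))]@T[:3,:3]
    c=-T[:3,:3].T@T[:3,3]
    return c+d*((z-c[2])/d[:,2])[:,None]
def redblobs(img,amin):
    hsv=cv2.cvtColor(img,cv2.COLOR_RGB2HSV)
    m=((hsv[...,0]<10)|(hsv[...,0]>170))&(hsv[...,1]>130)&(hsv[...,2]>50)
    n,l,s,c=cv2.connectedComponentsWithStats(m.astype(np.uint8))
    return [np.argwhere(l==i)[:,::-1] for i in range(1,n) if s[i,4]>amin]
E
python3 - <<'E'
from h import *
img=cv2.imread("pics/top0.png")[:,:,::-1].copy(); cal=bot.calibration("top")
P=[]
for b in redblobs(img,25):
    w=pix2w(cal,b,0.095)[:,:2]; c=w.mean(0); e,v=np.linalg.eigh(np.cov((w-c).T)); a=np.degrees(np.arctan2(v[1,1],v[0,1]))%180
    print(len(b),b.mean(0).round(1),c.round(4),"ang",a.round(1),(2*np.sqrt(3*e)).round(3)); P.append(c)
s=bot.sense(); print(rotm(s["eef_rot"]).round(3))
W=bot.calibration("wrist"); T=W["camera_from_world"]; print(W["fx"],"cam pos",-T[:3,:3].T@T[:3,3],"look",-T[2,:3])
E
```

```text
66 [308.6 174. ] [0.6196 0.0476] ang 111.3 [0.011 0.036]
68 [266.8 183.8] [0.5985 0.1508] ang 95.0 [0.012 0.036]
90 [318.5 215.8] [0.5162 0.0263] ang 132.7 [0.017 0.032]
1158 [467.9 231.6] [ 0.4666 -0.3344] ang 172.0 [0.082 0.083]
84 [276.7 225.8] [0.495  0.1289] ang 118.1 [0.018 0.032]
[[-0.942  0.336 -0.   ]
 [ 0.336  0.942 -0.001]
 [ 0.    -0.001 -1.   ]]
323.2597001132332 cam pos [0.13065863 0.56475344 0.37323317] look [ 0.24514963 -0.08893289 -0.96539764]
```

Request:
play_rows(motion=[[1, [-4.13, -2.54, 0], [0, 0, 0]], [1, [-4.13, -2.54, 0], [0, 0, 0]], [1, [-4.13, -2.54, 0], [0, 0, 0]], [1, [-4.13, -2.54, 0], [0, 0, 0]], [1, [-4.13, -2.54, 0], [0, 0, 0]]], newtons=40)

```text
t: 0.6
ee_pos: [0.3457, 0.3508, 0.2422]
eef_rot: [-0.0, 0.17, 0.985, -0.0]
ft_force: [0.5, 1.0, -0.6]
gripper_width: 0.0856
grasp_force: 0.0
```

Request:
play_rows(motion=[[1, [-4.13, -2.54, 0], [0, 0, 0]], [1, [-4.13, -2.54, 0], [0, 0, 0]], [1, [-4.13, -2.54, 0], [0, 0, 0]], [1, [-4.13, -2.54, 0], [0, 0, 0]], [1, [-4.13, -2.54, 0], [0, 0, 0]]])

```text
t: 1.1
ee_pos: [0.4977, 0.1616, 0.2422]
eef_rot: [-0.0, 0.171, 0.985, -0.0]
ft_force: [-0.7, 1.3, 0.3]
gripper_width: 0.0851
grasp_force: 0.0
```

Request:
play_rows(motion=[[1, [-4.13, -2.54, 0], [0, 0, 0]], [1, [-4.13, -2.54, 0], [0, 0, 0]], [1, [0, 0, 0], [0, 0, 8]], [1, [0, 0, 0], [0, 0, 8]], [1, [0, 0, 0], [0, 0, 0]]])

```text
t: 1.6
ee_pos: [0.5576, 0.0875, 0.2418]
eef_rot: [-0.0, 0.308, 0.951, -0.0]
ft_force: [0.0, -0.4, 0.2]
gripper_width: 0.0857
grasp_force: 0.0
```

```bash
cat >> h.py <<'E'
def look(name):
    bot.sense(); cal=bot.calibration("wrist"); img=bot.capture("wrist"); cv2.imwrite(f"pics/{name}.png",img[:,:,::-1]); return img,cal
def pose():
    s=bot.sense(); M=rotm(s["eef_rot"]); return s,M,np.degrees(np.arctan2(M[1,0],M[0,0]))
E
python3 - <<'E'
from h import *
s,M,a=pose(); print(s["t"],s["ee_pos"],a,s["joints"].round(2),s["qd"].round(3),s["ft_force"],s["wrist_torque"]); print(M.round(3))
img,cal=look("w1")
for b in redblobs(img,100):
    w=pix2w(cal,b,0.1)[:,:2]; c=w.mean(0); e,v=np.linalg.eigh(np.cov((w-c).T)); g=np.degrees(np.arctan2(v[1,1],v[0,1]))%180
    print(len(b),b.mean(0).round(1),c.round(4),"ang",g.round(1),(2*np.sqrt(3*e)).round(3))
E
```

```text
1.6 [0.55760835 0.0874866  0.24181167] 144.15948761406324 [ 0.02  0.13  1.46 -0.    1.55 -0.93] [ 0.014 -0.009  0.002  0.    -0.001 -0.182] [ 0.02189893 -0.40227297  0.17855815] [-0.0738556   0.00661161  0.0600955 ]
[[-0.811  0.586 -0.001]
 [ 0.586  0.811 -0.   ]
 [ 0.001 -0.001 -1.   ]]
852 [321.1  98.1] [0.4933 0.1311] ang 121.4 [0.016 0.032]
950 [406.6 179.9] [0.5909 0.1513] ang 90.4 [0.023 0.032]
598 [240. 189.] [0.513  0.0297] ang 130.6 [0.012 0.039]
111 [255.4 185.2] [0.5182 0.0427] ang 134.0 [0.006 0.016]
776 [327.6 258.8] [0.6113 0.0528] ang 124.8 [0.019 0.04 ]
1017 [  9.1 332.3] [ 0.4917 -0.2481] ang 128.6 [0.021 0.059]
```

View pics/w1.png

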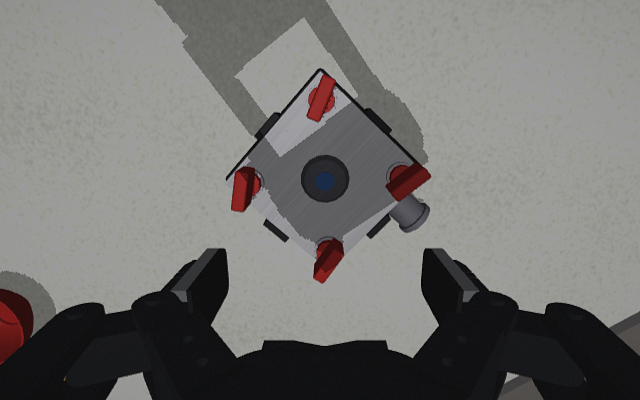

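The wrist view shows a at (321,98), b at (407,180), c at (327,259) and d at (243,188). The blobs include hub and side faces, so I'll fit the known shapes to the red mask.

```bash
cat >> h.py <<'E'
from scipy.optimize import minimize
def proj(cal,P):
    T=cal["camera_from_world"]; q=P@T[:3,:3].T+T[:3,3]
    return np.c_[cal["cx"]+cal["fx"]*q[:,0]/-q[:,2],cal["cy"]-cal["fy"]*q[:,1]/-q[:,2]]
def redmask(img):
    h=cv2.cvtColor(img,cv2.COLOR_RGB2HSV); return (((h[...,0]<10)|(h[...,0]>170))&(h[...,1]>110)&(h[...,2]>30)).astype(np.uint8)
tt=np.linspace(0,2*np.pi,24,endpoint=False)
HUB=np.r_[[[.012*np.cos(a),.012*np.sin(a),z] for a in tt for z in (-.008,0)]]
WING=np.array([[x,y,z] for x in(-.018,.018) for y in(-.006,.006) for z in(0,.03)])
def hull(im,p):
    cv2.fillConvexPoly(im,cv2.convexHull((p*16).round().astype(np.int32)),1,cv2.LINE_8,4)
STUD=np.array([[-.052,.052],[.052,.052],[.052,-.052],[-.052,-.052]])
def fit(mask,cal,p0,z=(.075,)*4):
    """p: cx,cy,yaw(deg), 4 wing angles (deg)"""
    def cost(p,full=False):
        y=np.radians(p[2]); Rz=np.array([[np.cos(y),-np.sin(y)],[np.sin(y),np.cos(y)]])
        im=np.zeros_like(mask); C=p[:2]/1000+STUD@Rz.T
        for c,a,zz in zip(C,np.radians(p[3:]),z):
            A=np.array([[np.cos(a),-np.sin(a),0],[np.sin(a),np.cos(a),0],[0,0,1]])
            for S in(HUB,WING): hull(im,proj(cal,S@A.T+np.r_[c,zz]))
        if full: return C
        k=cv2.dilate(im,np.ones((25,25)))
        return ((im!=mask)&(k>0)).sum()/im.sum()+0.02*0
    best=None; x=np.array(p0,float)
    for st in (6,3,1.5):
        r=minimize(cost,x,method="Nelder-Mead",options=dict(initial_simplex=np.r_[[x],x+st*np.eye(7)],maxfev=1500,xatol=.02,fatol=1e-5)); x=r.x
    return x,r.fun,cost(x,True)
E
python3 - <<'E'
from h import *
# last wrist pose held still; re-look for cal/picture pair
s,M,a=pose(); img,cal=look("w2")
for n,I,c in (("wrist",img,cal),("top",cv2.imread("pics/top0.png")[:,:,::-1].copy(),bot.calibration("top"))):
    for p0 in ([557,88,12,118,95,111,133],[557,88,12,124,88,120,130]):
        x,f,C=fit(redmask(I),c,p0); print(n,x.round(1),round(f,3),C.round(4).tolist())
print(s["t"],s["ee_pos"],a,M[2].round(4))
E
```

```text
wrist [554.9  90.4  11.5 120.9  94.  116.7 130.2] 0.139 [[0.4936, 0.131], [0.5955, 0.1518], [0.6163, 0.0498], [0.5143, 0.0291]]
wrist [554.7  90.1  11.5 123.4  93.1 118.3 131. ] 0.142 [[0.4934, 0.1308], [0.5954, 0.1514], [0.616, 0.0495], [0.5141, 0.0288]]
top [557.1  88.1  11.8 120.1  94.6 112.3 136.9] 0.267 [[0.4956, 0.1283], [0.5974, 0.1496], [0.6187, 0.0478], [0.5169, 0.0265]]
top [557.9  88.8  11.4 126.5  90.2 115.3 133.2] 0.261 [[0.4967, 0.1295], [0.5987, 0.15], [0.6192, 0.0481], [0.5172, 0.0276]]
1.65 [0.55749417 0.08777659 0.24195498] 144.51252250388993 [ 5.e-04 -5.e-04 -1.e+00]
```

```bash
cat >> h.py <<'E'
def plan(x,y,z,ang,n,op):
    s,M,a=pose(); d=np.array([x,y,z])-s["ee_pos"]; da=((a-ang+90)%180-90)/n; out=[]
    for i in range(n):
        t=np.radians(a-da*i); X=np.array([np.cos(t),np.sin(t),0]); Y=np.array([np.sin(t),-np.cos(t),0])
        out.append([op,[round(100*float(v),2) for v in (d@X/n,d@Y/n,-d[2]/n)],[0,0,round(float(da),1)]])
    print("t",s["t"],"j6",s["joints"][5].round(2),"len",np.linalg.norm(d)/n); print(out)
E
python3 -c "
from h import *
plan(.4945,.13,.16,122,4,.6)"
```

```text
t 1.7 j6 -0.93 len 0.027925561564062236
[[0.6, [1.89, -0.05, 2.05], [0, 0, 5.7]], [0.6, [1.88, -0.24, 2.05], [0, 0, 5.7]], [0.6, [1.84, -0.42, 2.05], [0, 0, 5.7]], [0.6, [1.79, -0.6, 2.05], [0, 0, 5.7]]]
```

Request:
play_rows(motion=[[0.6, [1.89, -0.05, 2.05], [0, 0, 5.7]], [0.6, [1.88, -0.24, 2.05], [0, 0, 5.7]], [0.6, [1.84, -0.42, 2.05], [0, 0, 5.7]], [0.6, [1.79, -0.6, 2.05], [0, 0, 5.7]], [0.6, [0, 0, 0], [0, 0, 0]]])

```text
t: 2.2
ee_pos: [0.4924, 0.1315, 0.1581]
eef_rot: [-0.002, 0.487, 0.873, -0.001]
ft_force: [1.1, -0.5, 0.2]
gripper_width: 0.0513
grasp_force: 0.0
```

Run:
```python
from h import *
s,M,a=pose(); img,cal=look("w3"); print(s["t"],s["ee_pos"],a)
u=np.array([np.cos(np.radians(122)),np.sin(np.radians(122)),0])
for z in(.075,.105): print(proj(cal,np.r_[s["ee_pos"][:2],z]+np.outer([-.018,0,.018],u)).round(1).tolist())
```

```text
2.2 [0.4923843  0.13145234 0.15806354] 121.70908445441793
[[324.8, 236.3], [324.7, 212.0], [324.6, 186.8]]
[[324.7, 254.2], [324.5, 226.8], [324.4, 198.0]]
```

View pics/w3.png

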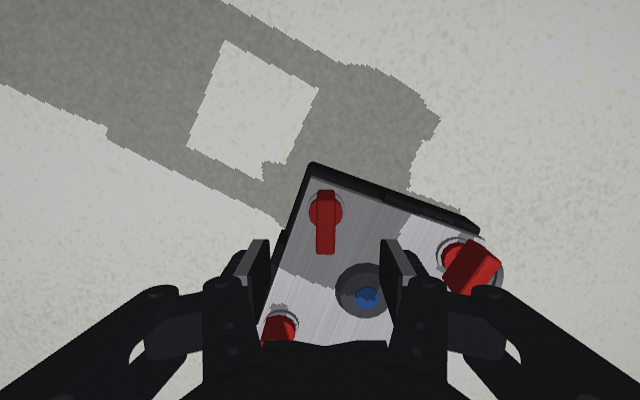

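The wing is centred under the tool at (325,212) and aligned, so I descend and grip.

Request:
play_rows(motion=[[0.6, [0, 0, 3.5], [0, 0, 0]], [0.6, [0, 0, 3.5], [0, 0, 0]], [0.6, [0, 0, 0], [0, 0, 0]], [0, [0, 0, 0], [0, 0, 0]], [0, [0, 0, 0], [0, 0, 0]]])

```text
t: 2.75
ee_pos: [0.4963, 0.1303, 0.0925]
eef_rot: [0.001, 0.488, 0.873, 0.001]
ft_force: [0.2, -0.4, 0.0]
gripper_width: 0.0234
grasp_force: 0.0
```

```bash
cat >> h.py <<'E'
def feel(n=3):
    L=[]
    for _ in range(n):
        s,M,a=pose(); L.append(np.r_[s["t"],s["ee_pos"]*1e3,a,s["ft_force"],s["wrist_torque"],s["gripper_width"]*1e3,s["grasp_force"]]); bot.capture("side")
    L=np.array(L); m=L.mean(0)
    print("t%.2f"%m[0],"pos",m[1:4].round(1),"ang %.2f"%m[4],"F",m[5:8].round(2),"T",m[8:11].round(3),"Tz",L[:,10].round(3),"w",m[11:].round(1))
E
python3 -c "
from h import *
feel(1)"
```

```text
t2.75 pos [496.3 130.3  92.5] ang 121.63 F [ 0.18 -0.37  0.05] T [-0.04  -0.037  0.003] Tz [0.003] w [23.4  0. ]
```

Request:
play_rows(motion=[[0, [0, 0, 0], [0, 0, 0]], [0, [0, 0, 0], [0, 0, 0]]])

```text
t: 3.0
ee_pos: [0.4946, 0.1294, 0.0922]
eef_rot: [0.0, 0.488, 0.873, -0.001]
ft_force: [-16.2, -12.0, 16.7]
gripper_width: 0.0112
grasp_force: 41.6
```

```bash
python3 -c "
from h import *
feel(3)"
```

```text
t3.05 pos [494.6 129.4  92.2] ang 121.60 F [-15.98 -11.66  17.39] T [-1.923  2.665 -0.192] Tz [-0.214 -0.187 -0.175] w [11.2 41.6]
```

Request:
play_rows(motion=[[0, [0, -0.2, -0.17], [0, 0, 0]], [0, [0, 0, 0.08], [0, 0, 7.5]], [0, [0, 0, 0.08], [0, 0, 7.5]], [0, [0, 0, 0.08], [0, 0, 7.5]], [0, [0, 0, 0], [0, 0, 0]]])

```text
t: 3.65
ee_pos: [0.4939, 0.129, 0.0906]
eef_rot: [0.001, 0.65, 0.76, 0.0]
ft_force: [1.4, -3.5, -0.5]
gripper_width: 0.0112
grasp_force: 41.9
```

```bash
python3 -c "
from h import *
feel(3)"
```

```text
t3.70 pos [493.9 129.1  90.5] ang 99.16 F [ 0.81 -3.96  0.94] T [-0.677 -0.182 -0.161] Tz [-0.136 -0.131 -0.215] w [11.  42.1]
```

Request:
play_rows(motion=[[0.6, [0, 0, 0], [0, 0, 0]], [0.6, [0, 0, 0], [0, 0, 0]], [0.6, [0, 0, -2.5], [0, 0, 0]], [0.6, [0, 0, -2.5], [0, 0, 0]], [0.6, [0, 0, 0], [0, 0, 0]]])

```text
t: 4.3
ee_pos: [0.4945, 0.1296, 0.1427]
eef_rot: [0.001, 0.649, 0.761, 0.002]
ft_force: [-0.4, 1.2, 0.2]
gripper_width: 0.0511
grasp_force: 0.0
```

```bash
python3 -c "
from h import *
feel(1)
plan(.6166,.0479,.14,116,4,.6)"
```

```text
t4.30 pos [494.5 129.6 142.7] ang 99.13 F [-0.4   1.18  0.2 ] T [-0.014  0.01  -0.034] Tz [-0.034] w [51.1  0. ]
t 4.35 j6 -0.05 len 0.03683995978528888
[[0.6, [-2.5, 2.71, 0.02], [0, 0, -4.2]], [0.6, [-2.69, 2.51, 0.02], [0, 0, -4.2]], [0.6, [-2.87, 2.31, 0.02], [0, 0, -4.2]], [0.6, [-3.03, 2.09, 0.02], [0, 0, -4.2]]]
```

Request:
play_rows(motion=[[0.6, [-2.5, 2.71, 0], [0, 0, -4.2]], [0.6, [-2.69, 2.51, 0], [0, 0, -4.2]], [0.6, [-2.87, 2.31, 0], [0, 0, -4.2]], [0.6, [-3.03, 2.09, 0], [0, 0, -4.2]], [0.6, [0, 0, 0], [0, 0, 0]]])

```text
t: 4.85
ee_pos: [0.6179, 0.0452, 0.1377]
eef_rot: [-0.0, 0.53, 0.848, -0.001]
ft_force: [-0.7, 0.6, 0.2]
gripper_width: 0.0512
grasp_force: 0.0
```

```bash
cat >> h.py <<'E'
def fit1(name,x,y,ang,z):
    s,M,a=pose(); img,cal=look(name); mask=redmask(img)
    def draw(p):
        im=np.zeros_like(mask); t=np.radians(p[2]); A=np.array([[np.cos(t),-np.sin(t),0],[np.sin(t),np.cos(t),0],[0,0,1]])
        for S in(HUB,WING): hull(im,proj(cal,S@A.T+np.r_[p[0]/1e3,p[1]/1e3,z]))
        return im
    roi=cv2.dilate(draw([x,y,ang]),np.ones((35,35)))
    def cost(p): im=draw(p); return ((im!=mask)&(roi>0)).sum()/im.sum()
    p=np.array([x,y,ang],float)
    for st in(5,2,1):
        r=minimize(cost,p,method="Nelder-Mead",options=dict(initial_simplex=np.r_[[p],p+st*np.eye(3)],xatol=.02,fatol=1e-5)); p=r.x
    t=np.radians(a); d=p[:2]-s["ee_pos"][:2]*1e3
    print("tool",(s["ee_pos"]*1e3).round(1),"%.1f"%a,"knob",p.round(1),"cost %.3f"%r.fun,"dx %.1f dy %.1f mm, turn %.1f"%(d@[np.cos(t),np.sin(t)],d@[np.sin(t),-np.cos(t)],a-p[2]))
E
python3 -c "
from h import *
fit1('w4',616.6,47.9,116,.075)"
```

```text
tool [617.9  45.2 137.7] 115.9 knob [616.1  49.6 112.3] cost 0.125 dx 4.8 dy 0.3 mm, turn 3.6
```

Request:
play_rows(motion=[[0.6, [0.1, 0.07, 1.5], [0, 0, 3.5]], [0.6, [0, 0, 3.5], [0, 0, 0]], [0.6, [0, 0, 0], [0, 0, 0]], [0, [0, 0, 0], [0, 0, 0]], [0, [0, 0, 0], [0, 0, 0]]])

```text
t: 5.4
ee_pos: [0.6164, 0.049, 0.0912]
eef_rot: [0.001, 0.556, 0.831, 0.0]
ft_force: [0.4, 0.3, 0.4]
gripper_width: 0.0228
grasp_force: 0.0
```

Request:
play_rows(motion=[[0, [0, 0, 0], [0, 0, 0]], [0, [0, 0, 0], [0, 0, 0]]])

```text
t: 5.6
ee_pos: [0.6166, 0.0489, 0.0913]
eef_rot: [0.001, 0.557, 0.831, 0.001]
ft_force: [-0.7, 1.7, 7.3]
gripper_width: 0.0116
grasp_force: 43.1
```

```bash
python3 -c "
from h import *
feel(2)"
```

```text
t5.62 pos [616.6  48.9  91.3] ang 112.36 F [-0.43  1.28  7.21] T [ 0.255  0.223 -0.142] Tz [-0.142 -0.143] w [11.3 43.1]
```

Request:
play_rows(motion=[[0, [0, 0, 0.01], [0, 0, 7.5]], [0, [0, 0, 0.08], [0, 0, 7.5]], [0, [0, 0, 0.08], [0, 0, 7.5]], [0, [0, 0, 0], [0, 0, 0]]])

```text
t: 6.1
ee_pos: [0.6166, 0.0488, 0.0891]
eef_rot: [0.001, 0.709, 0.705, 0.001]
ft_force: [1.7, 0.4, 4.7]
gripper_width: 0.0113
grasp_force: 42.2
```

```bash
python3 -c "
from h import *
feel(2)"
```

```text
t6.12 pos [616.6  48.8  89.1] ang 89.86 F [1.87 0.9  5.71] T [ 0.122 -0.234 -0.188] Tz [-0.184 -0.192] w [11.2 42.3]
```

Request:
play_rows(motion=[[0.6, [0, 0, 0], [0, 0, 0]], [0.6, [0, 0, 0], [0, 0, 0]], [0.6, [0, 0, -2.5], [0, 0, 0]], [0.6, [0, 0, -2.5], [0, 0, 0]], [0.6, [0, 0, 0], [0, 0, 0]]])

```text
t: 6.7
ee_pos: [0.6172, 0.0486, 0.1413]
eef_rot: [0.002, 0.707, 0.707, 0.001]
ft_force: [0.7, 1.4, 0.1]
gripper_width: 0.0512
grasp_force: 0.0
```

```bash
python3 -c "
from h import *
plan(.5967,.1508,.14,93.5,3,.6)"
```

```text
t 6.7 j6 -0.04 len 0.03473540370544878
[[0.6, [3.4, -0.69, 0.04], [0, 0, -1.2]], [0.6, [3.42, -0.62, 0.04], [0, 0, -1.2]], [0.6, [3.43, -0.55, 0.04], [0, 0, -1.2]]]
```

Request:
play_rows(motion=[[0.6, [3.4, -0.72, 0], [0, 0, -1.2]], [0.6, [3.4, -0.65, 0], [0, 0, -1.2]], [0.6, [3.4, -0.6, 0], [0, 0, -1.2]], [0.6, [0, 0, 0], [0, 0, 0]]])

```text
t: 7.1
ee_pos: [0.5933, 0.1537, 0.1374]
eef_rot: [-0.001, 0.684, 0.73, -0.0]
ft_force: [-0.7, -0.8, 0.6]
gripper_width: 0.0512
grasp_force: 0.0
```

```bash
python3 -c "
from h import *
fit1('w5',595.5,150.5,93.5,.075)"
```

```text
tool [593.3 153.7 137.4] 93.8 knob [595.1 151.5  94. ] cost 0.100 dx -2.3 dy 1.7 mm, turn -0.2
```

Request:
play_rows(motion=[[0.6, [0, 0, 1.35], [0, 0, 0]], [0.6, [0, 0, 3.5], [0, 0, 0]], [0.6, [0, 0, 0], [0, 0, 0]], [0, [0, 0, 0], [0, 0, 0]], [0, [0, 0, 0], [0, 0, 0]]])

```text
t: 7.65
ee_pos: [0.5951, 0.1499, 0.0905]
eef_rot: [0.0, 0.686, 0.728, 0.0]
ft_force: [-0.7, 0.2, 0.1]
gripper_width: 0.0227
grasp_force: 0.0
```

Request:
play_rows(motion=[[0, [0, 0, 0], [0, 0, 0]], [0, [0, 0, 0], [0, 0, 0]]])

```text
t: 7.85
ee_pos: [0.5955, 0.1501, 0.0909]
eef_rot: [0.001, 0.685, 0.728, 0.001]
ft_force: [4.6, -1.3, 4.2]
gripper_width: 0.011
grasp_force: 43.5
```

```bash
python3 -c "
from h import *
feel(1)"
```

```text
t7.85 pos [595.5 150.1  90.9] ang 93.45 F [ 4.63 -1.33  4.17] T [-0.284 -0.709  0.042] Tz [0.042] w [11.  43.5]
```

Request:
play_rows(motion=[[0, [0, 0.04, 0.04], [0, 0, 7.5]], [0, [0, 0, 0.08], [0, 0, 7.5]], [0, [0, 0, 0.08], [0, 0, 7.5]], [0, [0, 0, 0], [0, 0, 0]]])

```text
t: 8.3
ee_pos: [0.5953, 0.1502, 0.0884]
eef_rot: [0.001, 0.816, 0.578, 0.001]
ft_force: [2.4, -2.9, 5.5]
gripper_width: 0.0112
grasp_force: 43.7
```

```bash
python3 -c "
from h import *
feel(2)"
```

```text
t8.32 pos [595.4 150.2  88.4] ang 70.76 F [ 2.1  -2.48  5.48] T [-0.36  -0.173 -0.163] Tz [-0.167 -0.159] w [11.3 43.7]
```

Request:
play_rows(motion=[[0.6, [0, 0, 0], [0, 0, 0]], [0.6, [0, 0, 0], [0, 0, 0]], [0.6, [0, 0, -2.5], [0, 0, 0]], [0.6, [0, 0, -2.5], [0, 0, 0]], [0.6, [0, 0, 0], [0, 0, 0]]])

```text
t: 8.9
ee_pos: [0.596, 0.1507, 0.1409]
eef_rot: [0.001, 0.814, 0.58, 0.002]
ft_force: [0.2, 0.4, -0.4]
gripper_width: 0.0514
grasp_force: 0.0
```

```bash
python3 -c "
from h import *
plan(.515,.0274,.14,131,7,.6)"
```

```text
t 8.9 j6 0.45 len 0.021072937472670063
[[0.6, [-2.04, -0.52, 0.01], [0, 0, -8.6]], [0.6, [-1.94, -0.82, 0.01], [0, 0, -8.6]], [0.6, [-1.8, -1.1, 0.01], [0, 0, -8.6]], [0.6, [-1.61, -1.36, 0.01], [0, 0, -8.6]], [0.6, [-1.39, -1.58, 0.01], [0, 0, -8.6]], [0.6, [-1.14, -1.77, 0.01], [0, 0, -8.6]], [0.6, [-0.87, -1.92, 0.01], [0, 0, -8.6]]]
```

Request:
play_rows(motion=[[0.6, [-2.04, -0.52, 0], [0, 0, -8.5]], [0.6, [-1.94, -0.82, 0], [0, 0, -8.5]], [0.6, [-1.8, -1.1, 0], [0, 0, -8.5]], [0.6, [-1.61, -1.36, 0], [0, 0, -8.5]], [0.6, [-1.39, -1.58, 0], [0, 0, -8.5]]])

```text
t: 9.4
ee_pos: [0.5359, 0.062, 0.1369]
eef_rot: [-0.0, 0.546, 0.838, -0.0]
ft_force: [-1.0, -0.8, 0.4]
gripper_width: 0.0516
grasp_force: 0.0
```

Request:
play_rows(motion=[[0.6, [-1.14, -1.77, 0], [0, 0, -8.5]], [0.6, [-0.87, -1.92, 0], [0, 0, -8.5]], [0.6, [0, 0, 0], [0, 0, 0]], [0.6, [0, 0, 0], [0, 0, 0]]])

```text
t: 9.8
ee_pos: [0.5133, 0.0275, 0.1373]
eef_rot: [-0.0, 0.421, 0.907, 0.0]
ft_force: [-0.4, 0.1, -0.1]
gripper_width: 0.051
grasp_force: 0.0
```

```bash
python3 -c "
from h import *
fit1('w6',515,27.4,131,.075)
feel(1)"
```

```text
tool [513.3  27.5 137.3] 130.3 knob [513.8  29.6 133.2] cost 0.127 dx 1.3 dy 1.8 mm, turn -2.9
t9.85 pos [513.4  27.8 137.3] ang 130.28 F [-0.18 -0.65  0.09] T [ 0.015 -0.036  0.012] Tz [0.012] w [51.  0.]
```

Request:
play_rows(motion=[[0.6, [0, 0.1, 1.3], [0, 0, -1.7]], [0.6, [0, 0, 3.5], [0, 0, 0]], [0.6, [0, 0, 0], [0, 0, 0]], [0, [0, 0, 0], [0, 0, 0]], [0, [0, 0, 0], [0, 0, 0]]])

```text
t: 10.4
ee_pos: [0.5146, 0.0283, 0.0905]
eef_rot: [0.001, 0.405, 0.914, 0.0]
ft_force: [-0.3, 0.4, 0.6]
gripper_width: 0.0232
grasp_force: 0.0
```

Request:
play_rows(motion=[[0, [0, 0, 0], [0, 0, 0]], [0, [0, 0, 0], [0, 0, 0]]])

```text
t: 10.6
ee_pos: [0.5146, 0.0281, 0.0905]
eef_rot: [0.001, 0.405, 0.914, 0.0]
ft_force: [-1.4, 0.0, 5.7]
gripper_width: 0.011
grasp_force: 44.0
```

```bash
python3 -c "
from h import *
feel(1)"
```

```text
t10.60 pos [514.6  28.1  90.5] ang 132.16 F [-1.42  0.    5.66] T [-0.03   0.074  0.131] Tz [0.131] w [11. 44.]
```

Request:
play_rows(motion=[[0, [0, 0, 0.03], [0, 0, 7.5]], [0, [0, 0, 0.08], [0, 0, 7.5]], [0, [0, 0, 0.08], [0, 0, 7.5]], [0, [0, 0, 0], [0, 0, 0]]])

```text
t: 11.05
ee_pos: [0.5146, 0.0282, 0.0882]
eef_rot: [0.001, 0.577, 0.817, 0.0]
ft_force: [2.2, 0.6, 3.0]
gripper_width: 0.011
grasp_force: 43.5
```

```bash
python3 -c "
from h import *
feel(2)"
```

```text
t11.07 pos [514.7  28.2  88.2] ang 109.66 F [2.77 0.82 3.35] T [ 0.092 -0.543 -0.188] Tz [-0.209 -0.166] w [11.2 43.5]
```

Request:
play_rows(motion=[[0.6, [0, 0, 0], [0, 0, 0]], [0.6, [0, 0, 0], [0, 0, 0]], [0.6, [0, 0, -2.5], [0, 0, 0]], [0.6, [0, 0, -2.5], [0, 0, 0]], [0.6, [0, 0, 0], [0, 0, 0]]])

```text
t: 11.65
ee_pos: [0.5151, 0.0281, 0.1403]
eef_rot: [0.002, 0.575, 0.818, 0.001]
ft_force: [-0.3, 0.1, 0.1]
gripper_width: 0.0512
grasp_force: 0.0
```

```bash
python3 -c "
from h import *
plan(.4945,.1296,.14,99.2,3,.6)"
```

```text
t 11.65 j6 -0.44 len 0.03452646021561475
[[0.6, [3.42, 0.5, 0.01], [0, 0, 3.5]], [0.6, [3.44, 0.29, 0.01], [0, 0, 3.5]], [0.6, [3.45, 0.08, 0.01], [0, 0, 3.5]]]
```

Request:
play_rows(motion=[[0.6, [3.42, 0.5, 0], [0, 0, 3.5]], [0.6, [3.44, 0.29, 0], [0, 0, 3.5]], [0.6, [3.45, 0.08, 0], [0, 0, 3.5]], [0.6, [0, 0, 0], [0, 0, 0]], [0.6, [0, 0, 2.0], [0, 0, 0]]])

```text
t: 12.15
ee_pos: [0.4943, 0.1306, 0.1186]
eef_rot: [0.001, 0.647, 0.762, 0.001]
ft_force: [0.6, -0.5, -0.5]
gripper_width: 0.0511
grasp_force: 0.0
```

Request:
play_rows(motion=[[0.6, [0, 0, 3.0], [0, 0, 0]], [0.6, [0, 0, 0], [0, 0, 0]], [0, [0, 0, 0], [0, 0, 0]], [0, [0, 0, 0], [0, 0, 0]], [0, [0, 0, 0], [0, 0, 0]]])

```text
t: 12.65
ee_pos: [0.494, 0.1296, 0.0887]
eef_rot: [0.0, 0.648, 0.761, 0.0]
ft_force: [-3.8, -1.6, 11.2]
gripper_width: 0.0115
grasp_force: 44.0
```

Request:
play_rows(motion=[[0, [0, 0, 0], [0, 0, 0]]])

```text
t: 12.75
ee_pos: [0.494, 0.1296, 0.0888]
eef_rot: [0.0, 0.648, 0.761, 0.0]
ft_force: [-4.0, -2.3, 6.6]
gripper_width: 0.0113
grasp_force: 43.3
```

```bash
python3 -c "
from h import *
feel(2)"
```

```text
t12.78 pos [494.  129.6  88.8] ang 99.16 F [-4.1  -1.94  6.81] T [-0.267  0.648 -0.053] Tz [-0.072 -0.033] w [11.2 43.3]
```

Request:
play_rows(motion=[[0, [0, -0.04, -0.05], [0, 0, 1.5]], [0, [0, 0, 0.016], [0, 0, 1.5]], [0, [0, 0, 0.016], [0, 0, 1.5]], [0, [0, 0, 0.016], [0, 0, 1.5]], [0, [0, 0, 0.016], [0, 0, 0.5]]])

```text
t: 13.35
ee_pos: [0.4939, 0.1296, 0.0881]
eef_rot: [0.001, 0.691, 0.723, 0.0]
ft_force: [0.6, -2.2, 8.3]
gripper_width: 0.0114
grasp_force: 43.7
```

```bash
python3 -c "
from h import *
feel(3)"
```

```text
t13.40 pos [493.9 129.6  88.1] ang 92.54 F [ 0.83 -2.13  8.25] T [-0.35  -0.27   0.132] Tz [0.197 0.102 0.097] w [11.2 43.7]
```

Request:
play_rows(motion=[[0, [0, 0, 0.016], [0, 0, 1.5]], [0, [0, 0, 0.016], [0, 0, 1.5]], [0, [0, 0, 0.016], [0, 0, 1.5]], [0, [0, 0, 0.01], [0, 0, 1]], [0, [0, 0, 0], [0, 0, 0.5]]])

```text
t: 14.0
ee_pos: [0.4939, 0.1296, 0.0876]
eef_rot: [0.001, 0.728, 0.686, 0.0]
ft_force: [0.4, -2.0, 7.1]
gripper_width: 0.0115
grasp_force: 43.6
```

```bash
python3 -c "
from h import *
feel(3)"
```

```text
t14.05 pos [493.9 129.6  87.5] ang 86.56 F [ 0.93 -2.13  7.53] T [-0.351 -0.284  0.152] Tz [0.181 0.192 0.083] w [11.3 43.6]
```

Request:
play_rows(motion=[[0, [0, 0, 0.016], [0, 0, 1.5]], [0, [0, 0, 0.016], [0, 0, 1.5]], [0, [0, 0, 0.016], [0, 0, 1.5]], [0, [0, 0, 0.01], [0, 0, 1]], [0, [0, 0, 0], [0, 0, 0.5]]])

```text
t: 14.65
ee_pos: [0.4938, 0.1296, 0.0869]
eef_rot: [0.001, 0.763, 0.646, 0.0]
ft_force: [1.0, -1.6, 7.1]
gripper_width: 0.011
grasp_force: 43.5
```

```bash
python3 -c "
from h import *
feel(4)"
```

```text
t14.73 pos [493.8 129.6  86.9] ang 80.56 F [ 1.34 -1.91  7.14] T [-0.374 -0.318  0.148] Tz [0.166 0.179 0.12  0.128] w [11.  43.5]
```

Request:
play_rows(motion=[[0.6, [0, 0, 0], [0, 0, 0]], [0.6, [0, 0, 0], [0, 0, 0]], [0.6, [0, 0, -2.5], [0, 0, 0]], [0.6, [0, 0, -2.5], [0, 0, 0]], [0.6, [0, 0, 0], [0, 0, 0]]])

```text
t: 15.35
ee_pos: [0.4944, 0.1299, 0.1391]
eef_rot: [0.001, 0.762, 0.647, 0.002]
ft_force: [-0.4, -0.3, -0.8]
gripper_width: 0.051
grasp_force: 0.0
```

```bash
python3 -c "
from h import *
plan(.6171,.0492,.14,89.9,4,.6)"
```

```text
t 15.35 j6 0.27 len 0.03671682165079582
[[0.6, [-1.49, 3.35, -0.02], [0, 0, -2.3]], [0.6, [-1.63, 3.29, -0.02], [0, 0, -2.3]], [0.6, [-1.76, 3.22, -0.02], [0, 0, -2.3]], [0.6, [-1.89, 3.15, -0.02], [0, 0, -2.3]]]
```

Request:
play_rows(motion=[[0.6, [-1.49, 3.35, 0], [0, 0, -2.3]], [0.6, [-1.63, 3.29, 0], [0, 0, -2.3]], [0.6, [-1.76, 3.22, 0], [0, 0, -2.3]], [0.6, [-1.89, 3.15, 0], [0, 0, -2.3]], [0.6, [0, 0, 0], [0, 0, 0]]])

```text
t: 15.85
ee_pos: [0.6181, 0.0465, 0.1346]
eef_rot: [-0.0, 0.708, 0.706, -0.001]
ft_force: [-1.6, 0.3, -0.1]
gripper_width: 0.0515
grasp_force: 0.0
```

Request:
play_rows(motion=[[0.6, [0, 0, 1.9], [0, 0, 0]], [0.6, [0, 0, 3.0], [0, 0, 0]], [0.6, [0, 0, 0], [0, 0, 0]], [0, [0, 0, 0], [0, 0, 0]], [0, [0, 0, 0], [0, 0, 0]]])

```text
t: 16.35
ee_pos: [0.6163, 0.0491, 0.0886]
eef_rot: [0.001, 0.708, 0.706, 0.0]
ft_force: [0.4, 0.4, 0.9]
gripper_width: 0.023
grasp_force: 0.0
```

Request:
play_rows(motion=[[0, [0, 0, 0], [0, 0, 0]], [0, [0, 0, 0], [0, 0, 0]]])

```text
t: 16.55
ee_pos: [0.6166, 0.049, 0.0887]
eef_rot: [0.001, 0.708, 0.706, 0.001]
ft_force: [1.6, 0.8, 6.9]
gripper_width: 0.0109
grasp_force: 43.9
```

```bash
python3 -c "
from h import *
feel(1)"
```

```text
t16.55 pos [616.6  49.   88.7] ang 89.85 F [1.59 0.79 6.94] T [ 0.156 -0.145 -0.113] Tz [-0.113] w [10.9 43.9]
```

Request:
play_rows(motion=[[0, [0, 0, -0.05], [0, 0, 1.5]], [0, [0, 0, 0.016], [0, 0, 1.5]], [0, [0, 0, 0.016], [0, 0, 1.5]], [0, [0, 0, 0.016], [0, 0, 1.5]], [0, [0, 0, 0.016], [0, 0, 0.5]]])

```text
t: 17.1
ee_pos: [0.6166, 0.049, 0.088]
eef_rot: [0.001, 0.748, 0.664, 0.001]
ft_force: [3.5, 2.2, 8.4]
gripper_width: 0.0113
grasp_force: 44.0
```

```bash
python3 -c "
from h import *
feel(2)"
```

```text
t17.12 pos [616.6  49.   88. ] ang 83.24 F [3.54 2.03 7.99] T [ 0.34  -0.608  0.115] Tz [0.13 0.1 ] w [11.4 44.1]
```

Request:
play_rows(motion=[[0, [0, 0, 0.016], [0, 0, 1.5]], [0, [0, 0, 0.016], [0, 0, 1.5]], [0, [0, 0, 0.016], [0, 0, 1.5]], [0, [0, 0, 0.01], [0, 0, 1]], [0, [0, 0, 0], [0, 0, 0.5]]])

```text
t: 17.7
ee_pos: [0.6166, 0.049, 0.0875]
eef_rot: [0.001, 0.781, 0.624, 0.001]
ft_force: [4.0, 3.6, 7.1]
gripper_width: 0.0112
grasp_force: 44.0
```

```bash
python3 -c "
from h import *
feel(3)"
```

```text
t17.75 pos [616.6  49.   87.4] ang 77.27 F [4.08 2.42 7.53] T [ 0.315 -0.736  0.119] Tz [0.172 0.106 0.077] w [11.2 44. ]
```

Request:
play_rows(motion=[[0, [0, 0, 0.016], [0, 0, 1.5]], [0, [0, 0, 0.016], [0, 0, 1.5]], [0, [0, 0, 0.016], [0, 0, 1.5]], [0, [0, 0, 0.01], [0, 0, 1]], [0, [0, 0, 0], [0, 0, 0.5]]])

```text
t: 18.35
ee_pos: [0.6166, 0.049, 0.0868]
eef_rot: [0.001, 0.813, 0.583, 0.001]
ft_force: [5.6, 1.3, 6.6]
gripper_width: 0.0114
grasp_force: 43.9
```

```bash
python3 -c "
from h import *
feel(4)"
```

```text
t18.43 pos [616.6  49.   86.8] ang 71.28 F [4.65 1.64 6.68] T [ 0.303 -0.719  0.094] Tz [0.131 0.071 0.08  0.094] w [11.2 43.9]
```

Request:
play_rows(motion=[[0.6, [0, 0, 0], [0, 0, 0]], [0.6, [0, 0, 0], [0, 0, 0]], [0.6, [0, 0, -2.5], [0, 0, 0]], [0.6, [0, 0, -2.5], [0, 0, 0]], [0.6, [0, 0, 0], [0, 0, 0]]])

```text
t: 19.05
ee_pos: [0.6169, 0.0488, 0.139]
eef_rot: [0.001, 0.812, 0.583, 0.001]
ft_force: [0.1, 0.0, 0.4]
gripper_width: 0.0511
grasp_force: 0.0
```

```bash
python3 -c "
from h import *
plan(.5958,.1505,.14,70.8,3,.6)"
```

```text
t 19.05 j6 0.28 len 0.03461224346630882
[[0.6, [2.99, -1.75, -0.03], [0, 0, 0.2]], [0.6, [2.98, -1.76, -0.03], [0, 0, 0.2]], [0.6, [2.97, -1.77, -0.03], [0, 0, 0.2]]]
```

Request:
play_rows(motion=[[0.6, [2.99, -1.75, 0], [0, 0, 0.2]], [0.6, [2.98, -1.76, 0], [0, 0, 0.2]], [0.6, [2.97, -1.77, 0], [0, 0, 0.2]], [0.6, [0, 0, 0], [0, 0, 0]], [0.6, [0, 0, 1.9], [0, 0, 0]]])

```text
t: 19.55
ee_pos: [0.5953, 0.1515, 0.1183]
eef_rot: [0.001, 0.815, 0.58, 0.001]
ft_force: [0.9, -0.4, -0.5]
gripper_width: 0.0513
grasp_force: 0.0
```

Request:
play_rows(motion=[[0.6, [0, 0, 3.0], [0, 0, 0]], [0.6, [0, 0, 0], [0, 0, 0]], [0, [0, 0, 0], [0, 0, 0]], [0, [0, 0, 0], [0, 0, 0]], [0, [0, 0, 0], [0, 0, 0]]])

```text
t: 20.05
ee_pos: [0.5955, 0.1505, 0.0884]
eef_rot: [0.001, 0.815, 0.579, 0.001]
ft_force: [1.4, -1.1, 4.7]
gripper_width: 0.0111
grasp_force: 43.7
```

Request:
play_rows(motion=[[0, [0, 0, 0], [0, 0, 0]]])

```text
t: 20.15
ee_pos: [0.5955, 0.1504, 0.0883]
eef_rot: [0.001, 0.815, 0.579, 0.001]
ft_force: [0.8, -2.0, 5.7]
gripper_width: 0.0113
grasp_force: 43.9
```

```bash
python3 -c "
from h import *
feel(1)"
```

```text
t20.15 pos [595.5 150.4  88.3] ang 70.75 F [ 0.84 -2.02  5.68] T [-0.222 -0.079 -0.044] Tz [-0.044] w [11.3 43.9]
```

Request:
play_rows(motion=[[0, [0, 0, -0.04], [0, 0, 2.5]], [0, [0, 0, 0.026], [0, 0, 2.5]], [0, [0, 0, 0.026], [0, 0, 2.5]], [0, [0, 0, 0.026], [0, 0, 2.5]], [0, [0, 0, 0.026], [0, 0, 2.5]]])

```text
t: 20.7
ee_pos: [0.5954, 0.1505, 0.0871]
eef_rot: [0.0, 0.874, 0.486, 0.001]
ft_force: [3.7, -1.0, 1.0]
gripper_width: 0.0113
grasp_force: 43.2
```

```bash
python3 -c "
from h import *
feel(2)"
```

```text
t20.73 pos [595.4 150.5  87.1] ang 58.08 F [ 3.49 -1.    1.81] T [-0.147 -0.526  0.125] Tz [0.136 0.114] w [11.4 43.3]
```

Request:
play_rows(motion=[[0, [0, 0, 0.016], [0, 0, 1.5]], [0, [0, 0, 0.016], [0, 0, 1.5]], [0, [0, 0, 0.016], [0, 0, 1.5]], [0, [0, 0, 0.01], [0, 0, 1]], [0, [0, 0, 0], [0, 0, 0.5]]])

```text
t: 21.3
ee_pos: [0.5954, 0.1505, 0.0864]
eef_rot: [0.0, 0.898, 0.44, 0.001]
ft_force: [4.6, -1.1, 6.8]
gripper_width: 0.0112
grasp_force: 44.0
```

```bash
python3 -c "
from h import *
feel(4)"
```

```text
t21.38 pos [595.4 150.5  86.4] ang 52.21 F [ 4.39 -1.47  6.24] T [-0.275 -0.733  0.081] Tz [0.122 0.138 0.017 0.047] w [11.2 44. ]
```

Request:
play_rows(motion=[[0.6, [0, 0, 0], [0, 0, 0]], [0.6, [0, 0, 0], [0, 0, 0]], [0.6, [0, 0, -2.5], [0, 0, 0]], [0.6, [0, 0, -2.5], [0, 0, 0]], [0.6, [0, 0, 0], [0, 0, 0]]])

```text
t: 22.0
ee_pos: [0.5958, 0.1509, 0.1388]
eef_rot: [0.001, 0.898, 0.44, 0.002]
ft_force: [0.3, 0.6, 0.5]
gripper_width: 0.0512
grasp_force: 0.0
```

```bash
python3 -c "
from h import *
plan(.5151,.0285,.14,109.7,7,.6)"
```

```text
t 22.0 j6 0.78 len 0.02093639219674174
[[0.6, [-2.09, 0.16, -0.02], [0, 0, -8.2]], [0.6, [-2.09, -0.14, -0.02], [0, 0, -8.2]], [0.6, [-2.05, -0.44, -0.02], [0, 0, -8.2]], [0.6, [-1.96, -0.73, -0.02], [0, 0, -8.2]], [0.6, [-1.84, -1.0, -0.02], [0, 0, -8.2]], [0.6, [-1.68, -1.25, -0.02], [0, 0, -8.2]], [0.6, [-1.48, -1.48, -0.02], [0, 0, -8.2]]]
```

Request:
play_rows(motion=[[0.6, [-2.09, 0.16, 0], [0, 0, -8.2]], [0.6, [-2.09, -0.14, 0], [0, 0, -8.2]], [0.6, [-2.05, -0.44, 0], [0, 0, -8.2]], [0.6, [-1.96, -0.73, 0], [0, 0, -8.2]], [0.6, [-1.84, -1.0, 0], [0, 0, -8.2]]])

```text
t: 22.5
ee_pos: [0.5361, 0.0627, 0.1349]
eef_rot: [-0.001, 0.685, 0.729, -0.0]
ft_force: [0.7, -0.6, -0.3]
gripper_width: 0.0512
grasp_force: 0.0
```

Request:
play_rows(motion=[[0.6, [-1.68, -1.25, 0], [0, 0, -8.2]], [0.6, [-1.48, -1.48, 0], [0, 0, -8.2]], [0.6, [0, 0, 0], [0, 0, 0]], [0.6, [0, 0, 1.8], [0, 0, 0]], [0.6, [0, 0, 3.0], [0, 0, 0]]])

```text
t: 23.0
ee_pos: [0.5149, 0.0285, 0.0883]
eef_rot: [0.001, 0.577, 0.817, 0.001]
ft_force: [0.5, -0.5, -2.0]
gripper_width: 0.0512
grasp_force: 0.0
```

Request:
play_rows(motion=[[0.6, [0, 0, 0], [0, 0, 0]], [0, [0, 0, 0], [0, 0, 0]], [0, [0, 0, 0], [0, 0, 0]], [0, [0, 0, 0], [0, 0, 0]], [0, [0, 0, 0], [0, 0, 0]]])

```text
t: 23.5
ee_pos: [0.5146, 0.0284, 0.0889]
eef_rot: [0.001, 0.576, 0.817, 0.0]
ft_force: [0.5, 1.9, 6.8]
gripper_width: 0.0113
grasp_force: 44.0
```

```bash
python3 -c "
from h import *
feel(1)"
```

```text
t23.50 pos [514.6  28.4  88.9] ang 109.65 F [0.46 1.89 6.77] T [ 0.202 -0.032  0.123] Tz [0.123] w [11.3 44. ]
```

Request:
play_rows(motion=[[0, [0, 0, -0.04], [0, 0, 2.5]], [0, [0, 0, 0.026], [0, 0, 2.5]], [0, [0, 0, 0.026], [0, 0, 2.5]], [0, [0, 0, 0.026], [0, 0, 2.5]], [0, [0, 0, 0.026], [0, 0, 2.5]]])

```text
t: 24.05
ee_pos: [0.5147, 0.0284, 0.0878]
eef_rot: [0.001, 0.662, 0.749, 0.001]
ft_force: [4.4, 1.9, -0.7]
gripper_width: 0.0111
grasp_force: 43.0
```

```bash
python3 -c "
from h import *
feel(2)"
```

```text
t24.08 pos [514.7  28.4  87.7] ang 96.97 F [ 4.57  1.67 -0.38] T [ 0.24  -0.732  0.176] Tz [0.188 0.164] w [11.1 43. ]
```

Request:
play_rows(motion=[[0, [0, 0, 0.016], [0, 0, 1.5]], [0, [0, 0, 0.016], [0, 0, 1.5]], [0, [0, 0, 0.016], [0, 0, 1.5]], [0, [0, 0, 0.01], [0, 0, 1]], [0, [0, 0, 0], [0, 0, 0.5]]])

```text
t: 24.65
ee_pos: [0.5147, 0.0283, 0.0872]
eef_rot: [0.001, 0.7, 0.714, 0.001]
ft_force: [4.7, 2.2, 1.1]
gripper_width: 0.011
grasp_force: 43.3
```

```bash
python3 -c "
from h import *
feel(4)"
```

```text
t24.72 pos [514.7  28.3  87.2] ang 91.21 F [5.19 2.58 1.03] T [ 0.353 -0.916  0.12 ] Tz [0.176 0.149 0.067 0.087] w [11.1 43.3]
```

Request:
play_rows(motion=[[0.6, [0, 0, 0], [0, 0, 0]], [0.6, [0, 0, 0], [0, 0, 0]], [0.6, [0, 0, -2.5], [0, 0, 0]], [0.6, [0, 0, -2.5], [0, 0, 0]], [0.6, [0, 0, 0], [0, 0, 0]]])

```text
t: 25.35
ee_pos: [0.5151, 0.0281, 0.1395]
eef_rot: [0.002, 0.7, 0.714, 0.001]
ft_force: [0.4, -0.3, -0.1]
gripper_width: 0.0511
grasp_force: 0.0
```

```bash
python3 -c "
from h import *
plan(.4942,.1298,.14,80.6,3,.6)"
```

```text
t 25.35 j6 -0.12 len 0.03460892286544221
[[0.6, [3.4, -0.63, -0.02], [0, 0, 3.5]], [0.6, [3.36, -0.84, -0.02], [0, 0, 3.5]], [0.6, [3.3, -1.04, -0.02], [0, 0, 3.5]]]
```

Request:
play_rows(motion=[[0.6, [3.4, -0.63, 0], [0, 0, 3.5]], [0.6, [3.36, -0.84, 0], [0, 0, 3.5]], [0.6, [3.3, -1.04, 0], [0, 0, 3.5]], [0.6, [0, 0, 0], [0, 0, 0]], [0.6, [0, 0, 2.0], [0, 0, 0]]])

```text
t: 25.85
ee_pos: [0.4937, 0.1307, 0.1178]
eef_rot: [0.001, 0.762, 0.648, 0.001]
ft_force: [0.6, -0.1, -0.4]
gripper_width: 0.051
grasp_force: 0.0
```

Request:
play_rows(motion=[[0.6, [0, 0, 3.0], [0, 0, 0]], [0.6, [0, 0, 0], [0, 0, 0]], [0, [0, 0, 0], [0, 0, 0]], [0, [0, 0, 0], [0, 0, 0]], [0, [0, 0, 0], [0, 0, 0]]])

```text
t: 26.35
ee_pos: [0.4938, 0.1298, 0.0878]
eef_rot: [0.001, 0.762, 0.647, 0.001]
ft_force: [0.2, -1.8, 5.3]
gripper_width: 0.0113
grasp_force: 43.6
```

Request:
play_rows(motion=[[0, [0, 0, 0], [0, 0, 0]], [0, [0, 0, 0], [0, 0, 1]], [0, [0, 0, 0.01], [0, 0, 1]], [0, [0, 0, 0.01], [0, 0, 1]], [0, [0, 0, 0.01], [0, 0, 0.5]]])

```text
t: 26.85
ee_pos: [0.4938, 0.1298, 0.0874]
eef_rot: [0.001, 0.782, 0.623, 0.001]
ft_force: [0.9, -0.7, 8.3]
gripper_width: 0.011
grasp_force: 44.0
```

```bash
python3 -c "
from h import *
feel(4)"
```

```text
t26.93 pos [493.8 129.8  87.4] ang 77.13 F [ 0.84 -1.24  7.74] T [-0.275 -0.077  0.088] Tz [0.132 0.103 0.096 0.022] w [11.2 44. ]
```

Request:
play_rows(motion=[[0, [0, 0, 0.01], [0, 0, 1]], [0, [0, 0, 0.01], [0, 0, 1]], [0, [0, 0, 0.01], [0, 0, 1]], [0, [0, 0, 0.01], [0, 0, 0.5]]])

```text
t: 27.45
ee_pos: [0.4938, 0.1299, 0.0872]
eef_rot: [0.001, 0.801, 0.599, 0.001]
ft_force: [0.6, -1.6, 9.7]
gripper_width: 0.0111
grasp_force: 44.3
```

```bash
python3 -c "
from h import *
feel(4)"
```

```text
t27.52 pos [493.8 129.8  87.1] ang 73.64 F [ 0.29 -1.52  9.55] T [-0.262  0.036  0.148] Tz [0.191 0.166 0.121 0.116] w [11.1 44.3]
```

Request:
play_rows(motion=[[0.6, [0, 0, 0], [0, 0, 0]], [0.6, [0, 0, 0], [0, 0, 0]], [0.6, [0, 0, -2.5], [0, 0, 0]], [0.6, [0, 0, -2.5], [0, 0, 0]], [0.6, [0, 0, 0], [0, 0, 0]]])

```text
t: 28.15
ee_pos: [0.4942, 0.1301, 0.1388]
eef_rot: [0.001, 0.8, 0.599, 0.002]
ft_force: [0.7, -0.4, 0.5]
gripper_width: 0.051
grasp_force: 0.0
```

```bash
python3 -c "
from h import *
plan(.617,.049,.139,71.3,4,.6)"
```

```text
t 28.15 j6 0.39 len 0.03678101391517704
[[0.6, [-1.08, 3.52, -0.0], [0, 0, 0.6]], [0.6, [-1.05, 3.53, -0.0], [0, 0, 0.6]], [0.6, [-1.01, 3.54, -0.0], [0, 0, 0.6]], [0.6, [-0.97, 3.55, -0.0], [0, 0, 0.6]]]
```

Request:
play_rows(motion=[[0.6, [-1.08, 3.52, 0], [0, 0, 0.6]], [0.6, [-1.05, 3.53, 0], [0, 0, 0.6]], [0.6, [-1.01, 3.54, 0], [0, 0, 0.6]], [0.6, [-0.97, 3.55, 0], [0, 0, 0.6]], [0.6, [0, 0, 0], [0, 0, 0]]])

```text
t: 28.65
ee_pos: [0.6181, 0.0463, 0.1344]
eef_rot: [0.0, 0.814, 0.581, -0.0]
ft_force: [-0.5, 0.5, 0.0]
gripper_width: 0.0511
grasp_force: 0.0
```

Request:
play_rows(motion=[[0.6, [0, 0, 1.9], [0, 0, 0]], [0.6, [0, 0, 3.0], [0, 0, 0]], [0.6, [0, 0, 0], [0, 0, 0]], [0, [0, 0, 0], [0, 0, 0]], [0, [0, 0, 0], [0, 0, 0]]])

```text
t: 29.15
ee_pos: [0.6163, 0.0489, 0.0883]
eef_rot: [0.001, 0.813, 0.583, 0.001]
ft_force: [-0.1, 0.7, -0.3]
gripper_width: 0.0232
grasp_force: 0.0
```

Request:
play_rows(motion=[[0, [0, 0, 0], [0, 0, 0]], [0, [0, 0, 0], [0, 0, 1]], [0, [0, 0, 0.01], [0, 0, 1]], [0, [0, 0, 0.01], [0, 0, 1]], [0, [0, 0, 0.01], [0, 0, 0.5]]])

```text
t: 29.65
ee_pos: [0.6166, 0.0488, 0.0879]
eef_rot: [0.001, 0.831, 0.557, 0.001]
ft_force: [0.1, 0.8, 9.3]
gripper_width: 0.0111
grasp_force: 43.9
```

```bash
python3 -c "
from h import *
feel(4)"
```

```text
t29.72 pos [616.6  48.8  87.9] ang 67.69 F [0.99 0.49 8.62] T [ 0.084 -0.08   0.104] Tz [0.137 0.15  0.037 0.093] w [11.2 43.9]
```

Request:
play_rows(motion=[[0, [0, 0, 0.01], [0, 0, 1]], [0, [0, 0, 0.01], [0, 0, 1]], [0, [0, 0, 0.01], [0, 0, 1]], [0, [0, 0, 0.01], [0, 0, 0.5]]])

```text
t: 30.25
ee_pos: [0.6166, 0.0488, 0.0876]
eef_rot: [0.001, 0.847, 0.531, 0.001]
ft_force: [0.4, 0.6, 10.2]
gripper_width: 0.0114
grasp_force: 44.2
```

```bash
python3 -c "
from h import *
feel(4)"
```

```text
t30.33 pos [616.6  48.8  87.6] ang 64.19 F [ 0.53 -0.06  9.26] T [0.09  0.015 0.091] Tz [0.123 0.111 0.026 0.102] w [11.2 44.1]
```

Request:
play_rows(motion=[[0.6, [0, 0, 0], [0, 0, 0]], [0.6, [0, 0, 0], [0, 0, 0]], [0.6, [0, 0, -2.5], [0, 0, 0]], [0.6, [0, 0, -2.5], [0, 0, 0]], [0.6, [0, 0, 0], [0, 0, 0]]])

```text
t: 30.95
ee_pos: [0.6171, 0.0487, 0.1395]
eef_rot: [0.001, 0.847, 0.532, 0.002]
ft_force: [0.1, 0.4, 0.6]
gripper_width: 0.0515
grasp_force: 0.0
```

```bash
python3 -c "
from h import *
plan(.5957,.1508,.139,52.2,3,.6)"
```

```text
t 30.95 j6 0.4 len 0.03476031944199572
[[0.6, [2.75, -2.12, 0.02], [0, 0, 4.0]], [0.6, [2.6, -2.31, 0.02], [0, 0, 4.0]], [0.6, [2.43, -2.48, 0.02], [0, 0, 4.0]]]
```

Request:
play_rows(motion=[[0.6, [2.75, -2.12, 0], [0, 0, 4]], [0.6, [2.6, -2.31, 0], [0, 0, 4]], [0.6, [2.43, -2.48, 0], [0, 0, 4]], [0.6, [0, 0, 0], [0, 0, 0]], [0.6, [0, 0, 1.9], [0, 0, 0]]])

```text
t: 31.45
ee_pos: [0.5951, 0.1517, 0.1186]
eef_rot: [0.001, 0.897, 0.441, 0.002]
ft_force: [-0.4, 0.4, -0.1]
gripper_width: 0.0514
grasp_force: 0.0
```

Request:
play_rows(motion=[[0.6, [0, 0, 3.0], [0, 0, 0]], [0.6, [0, 0, 0], [0, 0, 0]], [0, [0, 0, 0], [0, 0, 0]], [0, [0, 0, 0], [0, 0, 0]], [0, [0, 0, 0], [0, 0, 0]]])

```text
t: 31.95
ee_pos: [0.5953, 0.1505, 0.0886]
eef_rot: [0.001, 0.898, 0.44, 0.001]
ft_force: [1.7, -3.7, 4.4]
gripper_width: 0.0112
grasp_force: 43.2
```

Request:
play_rows(motion=[[0, [0, 0, 0], [0, 0, 0]], [0, [0, 0, 0], [0, 0, 1]], [0, [0, 0, 0.01], [0, 0, 1]], [0, [0, 0, 0.01], [0, 0, 1]], [0, [0, 0, 0.01], [0, 0, 0.5]]])

```text
t: 32.45
ee_pos: [0.5953, 0.1505, 0.0883]
eef_rot: [0.001, 0.911, 0.412, 0.001]
ft_force: [2.3, -2.4, 9.0]
gripper_width: 0.0111
grasp_force: 43.8
```

```bash
python3 -c "
from h import *
feel(3)"
```

```text
t32.50 pos [595.3 150.5  88.3] ang 48.72 F [ 2.18 -2.39  8.04] T [-0.5   -0.236  0.1  ] Tz [0.109 0.105 0.085] w [11.1 43.7]
```

Request:
play_rows(motion=[[0, [0, 0, 0.01], [0, 0, 1]], [0, [0, 0, 0.01], [0, 0, 1]], [0, [0, 0, 0.01], [0, 0, 1]], [0, [0, 0, 0.01], [0, 0, 0.5]]])

```text
t: 33.0
ee_pos: [0.5953, 0.1505, 0.088]
eef_rot: [0.001, 0.923, 0.384, 0.001]
ft_force: [1.2, -3.0, 9.7]
gripper_width: 0.0109
grasp_force: 44.0
```

```bash
python3 -c "
from h import *
feel(3)"
```

```text
t33.05 pos [595.3 150.5  88. ] ang 45.22 F [ 1.24 -3.35  9.52] T [-0.515 -0.137  0.129] Tz [0.121 0.176 0.092] w [11.1 43.9]
```

Request:
play_rows(motion=[[0.6, [0, 0, 0], [0, 0, 0]], [0.6, [0, 0, 0], [0, 0, 0]], [0.6, [0, 0, -2.5], [0, 0, 0]], [0.6, [0, 0, -2.5], [0, 0, 0]], [0.6, [0, 0, 0], [0, 0, 0]]])

```text
t: 33.65
ee_pos: [0.5956, 0.151, 0.1398]
eef_rot: [0.001, 0.923, 0.385, 0.002]
ft_force: [0.1, 1.3, -0.4]
gripper_width: 0.0513
grasp_force: 0.0
```

```bash
python3 -c "
from h import *
plan(.5151,.0285,.139,91.2,6,.6)"
```

```text
t 33.65 j6 0.9 len 0.024434954933637853
[[0.6, [-2.4, 0.48, 0.01], [0, 0, -7.7]], [0.6, [-2.44, 0.16, 0.01], [0, 0, -7.7]], [0.6, [-2.44, -0.17, 0.01], [0, 0, -7.7]], [0.6, [-2.39, -0.49, 0.01], [0, 0, -7.7]], [0.6, [-2.31, -0.8, 0.01], [0, 0, -7.7]], [0.6, [-2.18, -1.1, 0.01], [0, 0, -7.7]]]
```

Request:
play_rows(motion=[[0.6, [-2.4, 0.48, 0], [0, 0, -7.7]], [0.6, [-2.44, 0.16, 0], [0, 0, -7.7]], [0.6, [-2.44, -0.17, 0], [0, 0, -7.7]], [0.6, [-2.39, -0.49, 0], [0, 0, -7.7]], [0.6, [-2.31, -0.8, 0], [0, 0, -7.7]]])

```text
t: 34.15
ee_pos: [0.5265, 0.0479, 0.1359]
eef_rot: [-0.0, 0.743, 0.67, -0.0]
ft_force: [1.1, 0.4, 1.7]
gripper_width: 0.0513
grasp_force: 0.0
```

Request:
play_rows(motion=[[0.6, [-2.18, -1.1, 0], [0, 0, -7.7]], [0.6, [0, 0, 0], [0, 0, 0]], [0.6, [0, 0, 2], [0, 0, 0]], [0.6, [0, 0, 3.0], [0, 0, 0]], [0.6, [0, 0, 0], [0, 0, 0]]])

```text
t: 34.65
ee_pos: [0.5123, 0.0286, 0.0831]
eef_rot: [-0.002, 0.699, 0.715, -0.002]
ft_force: [0.4, 0.5, -0.0]
gripper_width: 0.0511
grasp_force: 0.0
```

Request:
play_rows(motion=[[0, [0, 0, 0], [0, 0, 0]], [0, [0, 0, 0], [0, 0, 0]], [0, [0, 0, 0], [0, 0, 0]], [0, [0, 0, 0], [0, 0, 0]]])

```text
t: 35.05
ee_pos: [0.5148, 0.0282, 0.0876]
eef_rot: [0.001, 0.698, 0.716, 0.001]
ft_force: [0.3, 0.8, 6.9]
gripper_width: 0.0111
grasp_force: 43.9
```

Request:
play_rows(motion=[[0, [0, 0, 0], [0, 0, 1]], [0, [0, 0, 0.01], [0, 0, 1]], [0, [0, 0, 0.01], [0, 0, 1]], [0, [0, 0, 0.01], [0, 0, 0.5]]])

```text
t: 35.45
ee_pos: [0.5148, 0.0282, 0.0874]
eef_rot: [0.001, 0.72, 0.694, 0.001]
ft_force: [0.4, 1.6, 8.6]
gripper_width: 0.0112
grasp_force: 44.1
```

```bash
python3 -c "
from h import *
feel(3)"
```

```text
t35.50 pos [514.8  28.2  87.4] ang 87.92 F [0.   1.87 7.82] T [0.184 0.051 0.139] Tz [0.16  0.149 0.108] w [11.1 44. ]
```

Request:
play_rows(motion=[[0, [0, 0, 0.01], [0, 0, 1]], [0, [0, 0, 0.01], [0, 0, 1]], [0, [0, 0, 0.01], [0, 0, 1]], [0, [0, 0, 0.01], [0, 0, 0.5]]])

```text
t: 36.0
ee_pos: [0.5148, 0.0282, 0.0871]
eef_rot: [0.001, 0.741, 0.672, 0.001]
ft_force: [-0.9, 1.6, 10.6]
gripper_width: 0.0112
grasp_force: 44.3
```

```bash
python3 -c "
from h import *
feel(3)"
```

```text
t36.05 pos [514.9  28.1  87.1] ang 84.42 F [-0.77  1.46  9.87] T [0.198 0.098 0.194] Tz [0.247 0.151 0.183] w [11.3 44.2]
```

Request:
play_rows(motion=[[0.6, [0, 0, 0], [0, 0, 0]], [0.6, [0, 0, 0], [0, 0, 0]], [0.6, [0, 0, -2.5], [0, 0, 0]], [0.6, [0, 0, -2.5], [0, 0, 0]], [0.6, [0, 0, 0], [0, 0, 0]]])

```text
t: 36.65
ee_pos: [0.5154, 0.028, 0.1388]
eef_rot: [0.002, 0.74, 0.672, 0.001]
ft_force: [0.6, -0.1, -0.5]
gripper_width: 0.0514
grasp_force: 0.0
```

```bash
python3 -c "
from h import *
plan(.4942,.13,.139,73.6,3,.6)"
```

```text
t 36.65 j6 0.0 len 0.03473205427410142
[[0.6, [3.32, -1.03, -0.01], [0, 0, 3.6]], [0.6, [3.25, -1.24, -0.01], [0, 0, 3.6]], [0.6, [3.16, -1.44, -0.01], [0, 0, 3.6]]]
```

Request:
play_rows(motion=[[0.6, [3.32, -1.03, 0], [0, 0, 3.6]], [0.6, [3.25, -1.24, 0], [0, 0, 3.6]], [0.6, [3.16, -1.44, 0], [0, 0, 3.6]], [0.6, [0, 0, 0], [0, 0, 0]], [0.6, [0, 0, 2.0], [0, 0, 0]]])

```text
t: 37.15
ee_pos: [0.4937, 0.131, 0.117]
eef_rot: [0.001, 0.8, 0.6, 0.001]
ft_force: [0.3, -0.8, -0.3]
gripper_width: 0.0513
grasp_force: 0.0
```

Request:
play_rows(motion=[[0.6, [0, 0, 3.0], [0, 0, 0]], [0.6, [0, 0, 0], [0, 0, 0]], [0, [0, 0, 0], [0, 0, 0]], [0, [0, 0, 0], [0, 0, 0]], [0, [0, 0, 0], [0, 0, 0]]])

```text
t: 37.65
ee_pos: [0.4938, 0.13, 0.087]
eef_rot: [0.001, 0.8, 0.599, 0.001]
ft_force: [-0.3, -2.0, 4.5]
gripper_width: 0.0112
grasp_force: 43.2
```

Request:
play_rows(motion=[[0, [0, 0, 0], [0, 0, 0]], [0, [0, 0, 0], [0, 0, 1]], [0, [0, 0, 0.01], [0, 0, 1]], [0, [0, 0, 0.01], [0, 0, 1]], [0, [0, 0, 0.01], [0, 0, 0.5]]])

```text
t: 38.15
ee_pos: [0.4939, 0.13, 0.0867]
eef_rot: [0.001, 0.819, 0.574, 0.001]
ft_force: [1.7, -2.8, 8.8]
gripper_width: 0.0113
grasp_force: 43.8
```

```bash
python3 -c "
from h import *
feel(5)"
```

```text
t38.25 pos [493.8 130.   86.7] ang 70.14 F [ 1.91 -2.56  8.18] T [-0.35  -0.23   0.183] Tz [0.25  0.179 0.147 0.178 0.161] w [11.2 43.8]
```

Request:
play_rows(motion=[[0.6, [0, 0, 0], [0, 0, 0]], [0.6, [0, 0, 0], [0, 0, 0]], [0.6, [0, 0, -2.5], [0, 0, 0]], [0.6, [0, 0, -2.5], [0, 0, 0]], [0.6, [0, 0, 0], [0, 0, 0]]])

```text
t: 38.9
ee_pos: [0.4941, 0.1304, 0.1384]
eef_rot: [0.001, 0.818, 0.575, 0.002]
ft_force: [0.8, 0.2, 0.5]
gripper_width: 0.0514
grasp_force: 0.0
```

```bash
python3 -c "
from h import *
plan(.617,.049,.139,64.2,4,.6)"
```

```text
t 38.9 j6 0.45 len 0.03685880410758544
[[0.6, [-0.87, 3.58, -0.01], [0, 0, 1.5]], [0.6, [-0.78, 3.6, -0.01], [0, 0, 1.5]], [0.6, [-0.68, 3.62, -0.01], [0, 0, 1.5]], [0.6, [-0.59, 3.64, -0.01], [0, 0, 1.5]]]
```

Request:
play_rows(motion=[[0.6, [-0.87, 3.58, 0], [0, 0, 1.5]], [0.6, [-0.78, 3.6, 0], [0, 0, 1.5]], [0.6, [-0.68, 3.62, 0], [0, 0, 1.5]], [0.6, [-0.59, 3.64, 0], [0, 0, 1.5]], [0.6, [0, 0, 0], [0, 0, 0]]])

```text
t: 39.4
ee_pos: [0.618, 0.0463, 0.1339]
eef_rot: [0.0, 0.848, 0.53, -0.0]
ft_force: [-0.5, 0.8, -0.6]
gripper_width: 0.0513
grasp_force: 0.0
```

Request:
play_rows(motion=[[0.6, [0, 0, 2], [0, 0, 0]], [0.6, [0, 0, 3.0], [0, 0, 0]], [0.6, [0, 0, 0], [0, 0, 0]], [0, [0, 0, 0], [0, 0, 0]], [0, [0, 0, 0], [0, 0, 0]]])

```text
t: 39.9
ee_pos: [0.6162, 0.0489, 0.0869]
eef_rot: [0.0, 0.847, 0.531, 0.001]
ft_force: [0.9, 0.2, 0.2]
gripper_width: 0.0234
grasp_force: 0.0
```

Request:
play_rows(motion=[[0, [0, 0, 0], [0, 0, 0]], [0, [0, 0, 0], [0, 0, 1]], [0, [0, 0, 0.01], [0, 0, 1]], [0, [0, 0, 0.01], [0, 0, 1]], [0, [0, 0, 0.01], [0, 0, 0.5]]])

```text
t: 40.4
ee_pos: [0.6165, 0.0487, 0.0867]
eef_rot: [0.001, 0.863, 0.504, 0.001]
ft_force: [0.6, -0.9, 9.0]
gripper_width: 0.0109
grasp_force: 43.9
```

```bash
python3 -c "
from h import *
feel(5)"
```

```text
t40.50 pos [616.5  48.8  86.7] ang 60.60 F [ 0.99 -0.43  8.86] T [-0.    -0.083  0.157] Tz [0.169 0.165 0.17  0.172 0.11 ] w [11.3 43.9]
```

Request:
play_rows(motion=[[0.6, [0, 0, 0], [0, 0, 0]], [0.6, [0, 0, 0], [0, 0, 0]], [0.6, [0, 0, -2.5], [0, 0, 0]], [0.6, [0, 0, -2.5], [0, 0, 0]], [0.6, [0, 0, 0], [0, 0, 0]]])

```text
t: 41.15
ee_pos: [0.617, 0.0488, 0.1385]
eef_rot: [0.001, 0.863, 0.505, 0.002]
ft_force: [0.8, -0.0, -0.3]
gripper_width: 0.051
grasp_force: 0.0
```

```bash
python3 -c "
from h import *
plan(.5957,.1509,.139,45.2,3,.6)"
```

```text
t 41.15 j6 0.47 len 0.0347722117409292
[[0.6, [2.62, -2.29, -0.02], [0, 0, 5.1]], [0.6, [2.4, -2.51, -0.02], [0, 0, 5.1]], [0.6, [2.17, -2.72, -0.02], [0, 0, 5.1]]]
```

Request:
play_rows(motion=[[0.6, [2.62, -2.29, 0], [0, 0, 5.1]], [0.6, [2.4, -2.51, 0], [0, 0, 5.1]], [0.6, [2.17, -2.72, 0], [0, 0, 5.1]], [0.6, [0, 0, 0], [0, 0, 0]], [0.6, [0, 0, 2.0], [0, 0, 0]]])

```text
t: 41.65
ee_pos: [0.5951, 0.1519, 0.1168]
eef_rot: [0.001, 0.922, 0.386, 0.002]
ft_force: [0.1, -1.2, -0.4]
gripper_width: 0.0508
grasp_force: 0.0
```

Request:
play_rows(motion=[[0.6, [0, 0, 3.0], [0, 0, 0]], [0.6, [0, 0, 0], [0, 0, 0]], [0, [0, 0, 0], [0, 0, 0]], [0, [0, 0, 0], [0, 0, 0]], [0, [0, 0, 0], [0, 0, 0]]])

```text
t: 42.15
ee_pos: [0.5953, 0.1505, 0.0867]
eef_rot: [0.001, 0.923, 0.386, 0.001]
ft_force: [-0.5, -3.1, 4.4]
gripper_width: 0.0115
grasp_force: 43.1
```

Request:
play_rows(motion=[[0, [0, 0, 0], [0, 0, 0]], [0, [0, 0, 0], [0, 0, 1]], [0, [0, 0, 0.01], [0, 0, 1]], [0, [0, 0, 0.01], [0, 0, 1]], [0, [0, 0, 0.01], [0, 0, 0.5]]])

```text
t: 42.65
ee_pos: [0.5953, 0.1505, 0.0863]
eef_rot: [0.001, 0.934, 0.357, 0.001]
ft_force: [1.8, -4.2, 8.8]
gripper_width: 0.011
grasp_force: 43.6
```

```bash
python3 -c "
from h import *
feel(5)"
```

```text
t42.75 pos [595.3 150.5  86.3] ang 41.83 F [ 1.99 -3.94  8.3 ] T [-0.594 -0.243  0.164] Tz [0.209 0.153 0.133 0.17  0.157] w [11.  43.6]
```

Request:
play_rows(motion=[[0.6, [0, 0, 0], [0, 0, 0]], [0.6, [0, 0, 0], [0, 0, 0]], [0.6, [0, 0, -2.5], [0, 0, 0]], [0.6, [0, 0, -2.5], [0, 0, 0]], [0.6, [0, 0, 0], [0, 0, 0]]])

```text
t: 43.4
ee_pos: [0.5955, 0.1512, 0.1382]
eef_rot: [0.0, 0.934, 0.357, 0.002]
ft_force: [0.9, -0.3, 0.7]
gripper_width: 0.0511
grasp_force: 0.0
```

```bash
python3 -c "
from h import *
plan(.5153,.0283,.139,84.4,6,.6)"
```

```text
t 43.4 j6 0.96 len 0.024459624505527463
[[0.6, [-2.36, 0.63, -0.01], [0, 0, -7.1]], [0.6, [-2.42, 0.34, -0.01], [0, 0, -7.1]], [0.6, [-2.45, 0.03, -0.01], [0, 0, -7.1]], [0.6, [-2.43, -0.27, -0.01], [0, 0, -7.1]], [0.6, [-2.38, -0.57, -0.01], [0, 0, -7.1]], [0.6, [-2.29, -0.85, -0.01], [0, 0, -7.1]]]
```

Request:
play_rows(motion=[[0.6, [-2.36, 0.63, 0], [0, 0, -7.1]], [0.6, [-2.42, 0.34, 0], [0, 0, -7.1]], [0.6, [-2.45, 0.03, 0], [0, 0, -7.1]], [0.6, [-2.43, -0.27, 0], [0, 0, -7.1]], [0.6, [-2.38, -0.57, 0], [0, 0, -7.1]]])

```text
t: 43.9
ee_pos: [0.5266, 0.0479, 0.1343]
eef_rot: [-0.0, 0.779, 0.627, -0.0]
ft_force: [-0.2, -0.5, 0.3]
gripper_width: 0.0515
grasp_force: 0.0
```

Request:
play_rows(motion=[[0.6, [-2.29, -0.85, 0], [0, 0, -7.1]], [0.6, [0, 0, 0], [0, 0, 0]], [0.6, [0, 0, 2], [0, 0, 0]], [0.6, [0, 0, 3.0], [0, 0, 0]], [0.6, [0, 0, 0], [0, 0, 0]]])

```text
t: 44.4
ee_pos: [0.5124, 0.0285, 0.0815]
eef_rot: [-0.002, 0.741, 0.672, -0.002]
ft_force: [-0.8, -0.8, 0.3]
gripper_width: 0.0514
grasp_force: 0.0
```

Request:
play_rows(motion=[[0, [0, 0, 0], [0, 0, 0]], [0, [0, 0, 0], [0, 0, 0]], [0, [0, 0, 0], [0, 0, 0]], [0, [0, 0, 0], [0, 0, 0]]])

```text
t: 44.8
ee_pos: [0.5148, 0.0281, 0.086]
eef_rot: [0.001, 0.74, 0.672, 0.001]
ft_force: [-0.2, 1.5, 8.0]
gripper_width: 0.0113
grasp_force: 43.8
```

Request:
play_rows(motion=[[0, [0, 0, 0], [0, 0, 1]], [0, [0, 0, 0.01], [0, 0, 1]], [0, [0, 0, 0.01], [0, 0, 1]], [0, [0, 0, 0.01], [0, 0, 0.5]]])

```text
t: 45.2
ee_pos: [0.5149, 0.0281, 0.0858]
eef_rot: [0.001, 0.761, 0.649, 0.001]
ft_force: [-0.1, 1.1, 8.4]
gripper_width: 0.0112
grasp_force: 44.0
```

```bash
python3 -c "
from h import *
feel(5)"
```

```text
t45.30 pos [514.9  28.1  85.8] ang 80.94 F [0.53 1.1  7.5 ] T [0.195 0.036 0.19 ] Tz [0.247 0.177 0.143 0.195 0.187] w [11. 44.]
```

Request:
play_rows(motion=[[0.6, [0, 0, 0], [0, 0, 0]], [0.6, [0, 0, 0], [0, 0, 0]], [0.6, [0, 0, -2.5], [0, 0, 0]], [0.6, [0, 0, -2.5], [0, 0, 0]], [0.6, [0, 0, 0], [0, 0, 0]]])

```text
t: 45.95
ee_pos: [0.5154, 0.0279, 0.1376]
eef_rot: [0.002, 0.761, 0.649, 0.002]
ft_force: [1.5, 0.1, -0.5]
gripper_width: 0.0516
grasp_force: 0.0
```

```bash
python3 -c "
from h import *
plan(.4942,.1301,.139,70.2,3,.6)"
```

```text
t 45.95 j6 0.06 len 0.03479201961449122
[[0.6, [3.25, -1.23, -0.05], [0, 0, 3.6]], [0.6, [3.17, -1.43, -0.05], [0, 0, 3.6]], [0.6, [3.07, -1.63, -0.05], [0, 0, 3.6]]]
```

Request:
play_rows(motion=[[0.6, [3.25, -1.23, 0], [0, 0, 3.6]], [0.6, [3.17, -1.43, 0], [0, 0, 3.6]], [0.6, [3.07, -1.63, 0], [0, 0, 3.6]], [0.6, [0, 0, 0], [0, 0, 0]], [0.6, [0, 0, 2.0], [0, 0, 0]]])

```text
t: 46.45
ee_pos: [0.4938, 0.131, 0.1158]
eef_rot: [0.001, 0.818, 0.576, 0.001]
ft_force: [-0.1, -0.2, -0.6]
gripper_width: 0.0511
grasp_force: 0.0
```

Request:
play_rows(motion=[[0.6, [0, 0, 3.0], [0, 0, 0]], [0.6, [0, 0, 0], [0, 0, 0]], [0, [0, 0, 0], [0, 0, 0]], [0, [0, 0, 0], [0, 0, 0]], [0, [0, 0, 0], [0, 0, 0]]])

```text
t: 46.95
ee_pos: [0.4939, 0.13, 0.0858]
eef_rot: [0.001, 0.818, 0.575, 0.001]
ft_force: [-0.1, -1.8, 5.0]
gripper_width: 0.0111
grasp_force: 43.4
```

Request:
play_rows(motion=[[0, [0, 0, 0], [0, 0, 0]], [0, [0, 0, 0], [0, 0, 0.5]], [0, [0, 0, 0.01], [0, 0, 0.5]], [0, [0, 0, 0.01], [0, 0, 0.5]], [0, [0, 0, 0], [0, 0, 0.5]]])

```text
t: 47.45
ee_pos: [0.4939, 0.13, 0.0856]
eef_rot: [0.001, 0.828, 0.56, 0.001]
ft_force: [1.1, -2.9, 8.4]
gripper_width: 0.0111
grasp_force: 44.0
```

```bash
python3 -c "
from h import *
feel(5)"
```

```text
t47.55 pos [493.9 130.   85.6] ang 68.15 F [ 1.4  -2.53  8.61] T [-0.357 -0.104  0.208] Tz [0.246 0.221 0.162 0.218 0.191] w [11.2 44. ]
```

Request:
play_rows(motion=[[0.6, [0, 0, 0], [0, 0, 0]], [0.6, [0, 0, 0], [0, 0, 0]], [0.6, [0, 0, -2.5], [0, 0, 0]], [0.6, [0, 0, -2.5], [0, 0, 0]], [0.6, [0, 0, 0], [0, 0, 0]]])

```text
t: 48.2
ee_pos: [0.4942, 0.1303, 0.1373]
eef_rot: [0.001, 0.828, 0.56, 0.002]
ft_force: [0.9, -0.8, -0.8]
gripper_width: 0.0513
grasp_force: 0.0
```

```bash
python3 -c "
from h import *
plan(.617,.049,.139,60.6,4,.6)"
```

```text
t 48.2 j6 0.49 len 0.03682335052040628
[[0.6, [-0.75, 3.61, -0.04], [0, 0, 1.9]], [0.6, [-0.63, 3.63, -0.04], [0, 0, 1.9]], [0.6, [-0.51, 3.65, -0.04], [0, 0, 1.9]], [0.6, [-0.39, 3.66, -0.04], [0, 0, 1.9]]]
```

Request:
play_rows(motion=[[0.6, [-0.75, 3.61, 0], [0, 0, 1.9]], [0.6, [-0.63, 3.63, 0], [0, 0, 1.9]], [0.6, [-0.51, 3.65, 0], [0, 0, 1.9]], [0.6, [-0.39, 3.66, 0], [0, 0, 1.9]], [0.6, [0, 0, 0], [0, 0, 0]]])

```text
t: 48.7
ee_pos: [0.618, 0.0462, 0.1329]
eef_rot: [0.0, 0.864, 0.503, -0.0]
ft_force: [-0.8, -0.6, -0.4]
gripper_width: 0.0516
grasp_force: 0.0
```

Request:
play_rows(motion=[[0.6, [0, 0, 2], [0, 0, 0]], [0.6, [0, 0, 3.0], [0, 0, 0]], [0.6, [0, 0, 0], [0, 0, 0]], [0, [0, 0, 0], [0, 0, 0]], [0, [0, 0, 0], [0, 0, 0]]])

```text
t: 49.2
ee_pos: [0.6162, 0.0488, 0.0858]
eef_rot: [0.0, 0.863, 0.504, 0.001]
ft_force: [0.4, 0.0, 0.2]
gripper_width: 0.0232
grasp_force: 0.0
```

Request:
play_rows(motion=[[0, [0, 0, 0], [0, 0, 0]], [0, [0, 0, 0], [0, 0, 0.5]], [0, [0, 0, 0.01], [0, 0, 0.5]], [0, [0, 0, 0.01], [0, 0, 0.5]], [0, [0, 0, 0], [0, 0, 0.5]]])

```text
t: 49.7
ee_pos: [0.6165, 0.0486, 0.0857]
eef_rot: [0.001, 0.872, 0.489, 0.001]
ft_force: [1.0, -0.7, 6.8]
gripper_width: 0.0113
grasp_force: 43.9
```

```bash
python3 -c "
from h import *
feel(5)"
```

```text
t49.80 pos [616.5  48.6  85.7] ang 58.53 F [ 0.27 -0.41  7.88] T [ 0.028 -0.006  0.176] Tz [0.232 0.236 0.174 0.108 0.131] w [11.3 43.9]
```

Request:
play_rows(motion=[[0.6, [0, 0, 0], [0, 0, 0]], [0.6, [0, 0, 0], [0, 0, 0]], [0.6, [0, 0, -2.5], [0, 0, 0]], [0.6, [0, 0, -2.5], [0, 0, 0]], [0.6, [0, 0, 0], [0, 0, 0]]])

```text
t: 50.45
ee_pos: [0.617, 0.0486, 0.1376]
eef_rot: [0.001, 0.872, 0.489, 0.002]
ft_force: [0.2, -0.1, 0.9]
gripper_width: 0.0513
grasp_force: 0.0
```

```bash
python3 -c "
from h import *
plan(.5957,.1509,.139,41.8,3,.6)"
```

```text
t 50.45 j6 0.5 len 0.03484019459519134
[[0.6, [2.54, -2.39, -0.05], [0, 0, 5.6]], [0.6, [2.3, -2.62, -0.05], [0, 0, 5.6]], [0.6, [2.03, -2.83, -0.05], [0, 0, 5.6]]]
```

Request:
play_rows(motion=[[0.6, [2.54, -2.39, 0], [0, 0, 5.6]], [0.6, [2.3, -2.62, 0], [0, 0, 5.6]], [0.6, [2.03, -2.83, 0], [0, 0, 5.6]], [0.6, [0, 0, 0], [0, 0, 0]], [0.6, [0, 0, 2.0], [0, 0, 0]]])

```text
t: 50.95
ee_pos: [0.5953, 0.152, 0.1158]
eef_rot: [0.001, 0.934, 0.357, 0.002]
ft_force: [0.1, -0.0, -0.0]
gripper_width: 0.0514
grasp_force: 0.0
```

Request:
play_rows(motion=[[0.6, [0, 0, 3.0], [0, 0, 0]], [0.6, [0, 0, 0], [0, 0, 0]], [0, [0, 0, 0], [0, 0, 0]], [0, [0, 0, 0], [0, 0, 0]], [0, [0, 0, 0], [0, 0, 0]]])

```text
t: 51.45
ee_pos: [0.5954, 0.1506, 0.0856]
eef_rot: [0.001, 0.934, 0.356, 0.001]
ft_force: [0.3, -3.2, 5.7]
gripper_width: 0.0114
grasp_force: 43.2
```

Request:
play_rows(motion=[[0, [0, 0, 0], [0, 0, 0]], [0, [0, 0, 0], [0, 0, 0.5]], [0, [0, 0, 0.01], [0, 0, 0.5]], [0, [0, 0, 0.01], [0, 0, 0.5]], [0, [0, 0, 0], [0, 0, 0.5]]])

```text
t: 51.95
ee_pos: [0.5954, 0.1507, 0.0854]
eef_rot: [0.001, 0.94, 0.34, 0.001]
ft_force: [1.4, -3.3, 7.7]
gripper_width: 0.011
grasp_force: 43.6
```

```bash
python3 -c "
from h import *
feel(5)"
```

```text
t52.05 pos [595.4 150.7  85.4] ang 39.74 F [ 1.85 -4.12  7.72] T [-0.618 -0.231  0.206] Tz [0.264 0.26  0.16  0.177 0.17 ] w [11.3 43.6]
```

Request:
play_rows(motion=[[0.6, [0, 0, 0], [0, 0, 0]], [0.6, [0, 0, 0], [0, 0, 0]], [0.6, [0, 0, -2.5], [0, 0, 0]], [0.6, [0, 0, -2.5], [0, 0, 0]], [0.6, [0, 0, 0], [0, 0, 0]]])

```text
t: 52.7
ee_pos: [0.5957, 0.1513, 0.1373]
eef_rot: [0.0, 0.94, 0.34, 0.002]
ft_force: [-0.0, 0.3, 0.2]
gripper_width: 0.0512
grasp_force: 0.0
```

```bash
python3 -c "
from h import *
plan(.5153,.0283,.139,80.9,6,.6)"
```

```text
t 52.7 j6 1.0 len 0.024493012282626195
[[0.6, [-2.34, 0.72, -0.03], [0, 0, -6.9]], [0.6, [-2.41, 0.43, -0.03], [0, 0, -6.9]], [0.6, [-2.44, 0.14, -0.03], [0, 0, -6.9]], [0.6, [-2.44, -0.15, -0.03], [0, 0, -6.9]], [0.6, [-2.41, -0.44, -0.03], [0, 0, -6.9]], [0.6, [-2.34, -0.72, -0.03], [0, 0, -6.9]]]
```

Request:
play_rows(motion=[[0.6, [-2.34, 0.72, 0], [0, 0, -6.9]], [0.6, [-2.41, 0.43, 0], [0, 0, -6.9]], [0.6, [-2.44, 0.14, 0], [0, 0, -6.9]], [0.6, [-2.44, -0.15, 0], [0, 0, -6.9]], [0.6, [-2.41, -0.44, 0], [0, 0, -6.9]]])

```text
t: 53.2
ee_pos: [0.5268, 0.0479, 0.1334]
eef_rot: [-0.0, 0.796, 0.606, -0.0]
ft_force: [0.2, -0.1, -0.0]
gripper_width: 0.0514
grasp_force: 0.0
```

Request:
play_rows(motion=[[0.6, [-2.34, -0.72, 0], [0, 0, -6.9]], [0.6, [0, 0, 0], [0, 0, 0]], [0.6, [0, 0, 2], [0, 0, 0]], [0.6, [0, 0, 3.0], [0, 0, 0]], [0.6, [0, 0, 0], [0, 0, 0]]])

```text
t: 53.7
ee_pos: [0.5126, 0.0284, 0.0806]
eef_rot: [-0.002, 0.76, 0.65, -0.002]
ft_force: [-1.1, 0.4, -0.5]
gripper_width: 0.051
grasp_force: 0.0
```

Request:
play_rows(motion=[[0, [0, 0, 0], [0, 0, 0]], [0, [0, 0, 0], [0, 0, 0]], [0, [0, 0, 0], [0, 0, 0]], [0, [0, 0, 0], [0, 0, 0]]])

```text
t: 54.1
ee_pos: [0.5149, 0.0281, 0.0852]
eef_rot: [0.001, 0.76, 0.65, 0.001]
ft_force: [-2.0, 1.7, 5.9]
gripper_width: 0.0112
grasp_force: 43.7
```

Request:
play_rows(motion=[[0, [0, 0, 0], [0, 0, 0.5]], [0, [0, 0, 0.01], [0, 0, 0.5]], [0, [0, 0, 0.01], [0, 0, 0.5]], [0, [0, 0, 0], [0, 0, 0.5]]])

```text
t: 54.5
ee_pos: [0.5149, 0.028, 0.085]
eef_rot: [0.001, 0.771, 0.637, 0.001]
ft_force: [-1.7, 1.2, 6.1]
gripper_width: 0.011
grasp_force: 43.8
```

```bash
python3 -c "
from h import *
feel(5)"
```

```text
t54.60 pos [514.9  28.   85. ] ang 79.14 F [-1.86  1.1   7.2 ] T [0.191 0.336 0.228] Tz [0.26  0.237 0.27  0.2   0.172] w [11.3 43.7]
```

Request:
play_rows(motion=[[0.6, [0, 0, 0], [0, 0, 0]], [0.6, [0, 0, 0], [0, 0, 0]], [0.6, [0, 0, -2.5], [0, 0, 0]], [0.6, [0, 0, -2.5], [0, 0, 0]], [0.6, [0, 0, 0], [0, 0, 0]]])

```text
t: 55.25
ee_pos: [0.5158, 0.0278, 0.137]
eef_rot: [0.002, 0.771, 0.637, 0.002]
ft_force: [0.3, -0.7, -0.9]
gripper_width: 0.0511
grasp_force: 0.0
```

```bash
python3 -c "
from h import *
plan(.617,.0489,.139,58.5,3,.6)"
```

```text
t 55.25 j6 0.09 len 0.03446914924532082
[[0.6, [1.32, 3.18, -0.07], [0, 0, 6.9]], [0.6, [1.7, 3.0, -0.07], [0, 0, 6.9]], [0.6, [2.04, 2.77, -0.07], [0, 0, 6.9]]]
```

Request:
play_rows(motion=[[0.6, [2, 0, -4], [0, 0, 0]], [0.6, [2, 0, -4], [0, 0, 0]], [0.6, [0, 0, 0], [0, 0, 0]], [0.6, [0, 0, 0], [0, 0, 0]]])

```text
t: 55.65
ee_pos: [0.5221, 0.0676, 0.2139]
eef_rot: [0.0, 0.77, 0.637, 0.0]
ft_force: [-0.7, -0.2, -0.1]
gripper_width: 0.0511
grasp_force: 0.0
```

Run:
```python
from h import *
im=bot.capture("side"); cv2.imwrite("pics/end.png",cv2.resize(im[120:320,230:430,::-1],(600,600)))
a=cv2.imread("pics/side0.png").astype(int); d=abs(a-im[:,:,::-1].astype(int)).max(2)
print(bot.sense()["t"],"bowl/impeller diff",(d[265:315,300:395]>40).sum(),"jar",(d[142:175,245:272]>40).sum())
```

```text
55.7 bowl/impeller diff 0 jar 0
```

View pics/end.png

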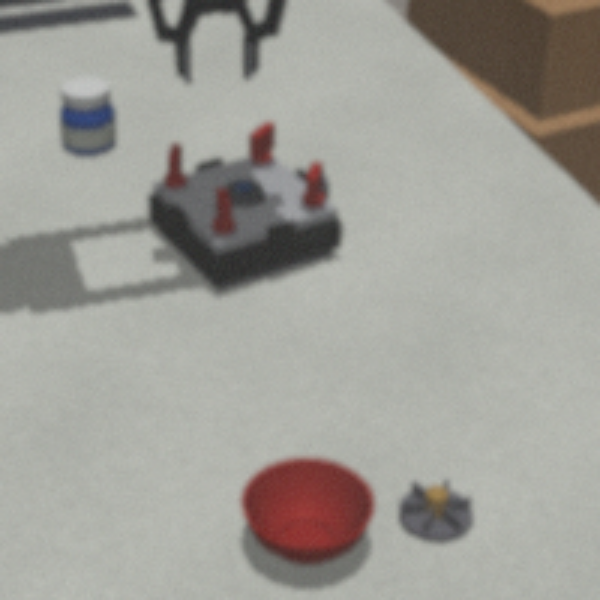

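The gripper is clear of the pump at about (215,40). The cover sits flat with the four knobs level, and the bowl, jar and impeller have not moved.

```bash
python3 -c "
from station import bot
print(bot.sign_off())"
```

```text
the job is handed in; nothing more can be done
None
```

I tightened all four knobs crisscross (a, c, b, d), each to about 53.5° in total and roughly 12–14 N by feel (estimated from wrist torque). The cover looks flat, nothing else moved, the gripper is clear, and I handed the job in at 55.7 s.

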